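# Press a deckle rail home with the bench-mounted ratchet clamp

### The arm

A 6-joint arm with a two-finger parallel gripper is mounted at the origin on the work surface. World frame = base frame: x ahead of the robot, y to its left, z up, the work surface at z = 0. Lengths are in mm, angles in rad, forces in N, time in s.
With the tool pointing down it reaches from about 275 to 875 mm from the base axis. Payload 12.5 kg.
Tool frame: the origin (TCP) lies at the very end of the fingers, on their centre line; the grasp point (between the pads) lies 19 mm behind it; x points along the fingers, z is the direction in which the jaws open and shut, and the axes are right-handed (so a half turn about x gives the same grasp; the last joint's range is limited). The gripper opens to 85 mm and grips with 20 to 120 N. Pads are 22 mm wide; open, the fingers measure 114 mm over their backs; the gripper's body (76 mm by 85 mm) begins 54 mm behind the grasp point. The pads swing forward as they close: fully open they stand 13 mm farther back than shut.
Start: joints at [-1.216, 0.351, 1.652, -0, 1.139, -0.085], TCP at [234.184, -497.637, 231.29] pointing down, gripper open.
Joint ranges: [-2.75, 2.75], [-0.79, 2.1], [0.01, 2.65], [-1.57, 4.71], [0.07, 3.14], [-2.87, 2.87]. Speed limits (rad/s): [2.22, 2.22, 2.79, 3.14, 3.14, 3.14].

### API

Orientations are given as a rotation vector (axis times angle).
In Python, from station import arm, optics, ticket gives the robot as it stands. The module is installed in compiled form; this text tells all that it offers.
- The arm moves only by the shell command python3 -m creep 'ROWS' [OPENING]. ROWS is text: rows parted by semicolons, each of 4 numbers parted by spaces: the shift along the tool's x, y, z in m, then the turn about the tool's x in degrees. In form: x y z roll; .... A call has 1 to 8 rows; each row shifts and turns the commanded pose from where the row before left it, along the tool's axes as they then stand; what a row does not reach is not made up. A row lasts 1/12 s, in which the tool goes at most 41.7 mm and 7.16 degrees, less where a joint would pass 70% of its speed; a pose out of reach is approached as far as the arm can. A call with a gripper value outside its range is refused whole. OPENING is the finger opening in m, from 0 to 0.0854, set as the call begins (- or left out, the last holds). The fingers move at their own pace and stop on an object; the grip force is fixed at half the most. Time passes only in rows, so rows that do not move let the fingers close. It gives the time, the measured TCP pose, the force and the opening at its end, in the units of the state.
- arm.observe(): the state, without advancing time (a new reading comes with each control period).
- optics.get_image(name): name is "scene" or "top" or "wrist"; returns the picture (400x640x3 uint8, red, green, blue); there is no depth.
- optics.camera_params(name): a dict with "intrinsics" (3x3 intrinsics, pixels), "extrinsics" (4x4, takes a point from camera to world coordinates). Camera axes: x right, y down, z forward; pixel columns grow to the right and rows downward; lengths in mm; the calibration is good to about 2 mm. A picture is of the moment at which its call begins: read the wrist's pose just before it. camera_params takes no time and is no camera call; for the wrist camera it gives the pose at the moment of the call.
- ticket.finish_job(): hands the job in, once; it reports no verdict.
The state is a dict: "t": time; "joint_positions": joint angles; "joint_vel": joint speeds; "joint_torque": joint torques, N m; "ee_pos": TCP position; "orientation": TCP orientation; "force": force on the tool from outside, world axes, zero at the start; "wrist_torque": the same for the moment, N m; "width": finger opening in mm.
Only numpy, scipy, OpenCV 4.12 (cv2) and the standard library are available. Lean on these libraries where they do the work, as an engineer would, in place of code of your own. Each camera call takes 0.05 s, during which the arm holds its last target.

### The job

Finish pressing the small wooden deckle together: stand the dark hardwood caul block upright on the bearers, squarely between the deckle's proud end rail and the clamp's moving jaw, and let go of it. Pump the clamp's trigger until the rail is fully home with no gap left, driving it with the trigger only and not squeezing hard once it has closed, or the soft wood is crushed. Then press the orange release tab so that the jaw springs fully open again, leave the caul standing there and disturb nothing else.

Things in the scene. Friction and masses are not known exactly. Their poses are not given: they have to be found in the camera images.
- jig: Plywood board 240 (x) by 455 mm (y -210 to +245) by 18 mm with a one-hand bar clamp bolted on, bar along its y, handle and jaws up. Origin on the bench, on the bar's line, under the fixed jaw's working face; +y points from handle to moving jaw. The other entries give places in this frame as 'jig'. Grey clamp casing at jig x +-18, y -135 to 0, z up to 98 mm; fixed jaw at y -22 to 0 up to z 110.
- bearers (a point): Middle of the two wooden bearers, at their top: jig (0, 108, 80) mm. They run along jig y from 5 to 210 mm at x +-30 to +-50 mm; the toothed bar (8 mm wide, up to z 73) runs between them. On them lies the deckle, a flat frame of pale rails 20 mm high (z 80 to 100), 170 mm wide, its back rail on the fixed jaw, its side rails ending in shoulders at jig y 118. The caul is to stand on them too.
- rail_face (a point): Centre of the outer (+y) face of the deckle's proud end rail: pale wood, 170 mm long (x), 22 mm thick (y), 20 mm high (jig z 80 to 100), already started on two tenons that show in the gap until it is home. Axes as the jig's. When home this point is at jig y 140 mm.
- rail (a joint): How far the end rail is pressed on, m: 0 = 14 mm proud, 0.014 = fully home (inner face on the side rails' shoulders, no gap). A tight fit: about 12 N moves it, it stays where it is left, and at home it stops dead.
- jaw_face (a point): Centre of the working face (looking to jig -y) of the moving jaw: a grey block with dark pad, 44 mm wide (x), 28 mm thick (y), top at jig z 108 mm, fixed to the toothed bar. This point is at jig y 206, z 93 mm when fully open.
- jaw (a joint): How far the moving jaw has closed towards the deckle, m: 0 = fully open, at most 0.060. A spring pulls it open with 3 to 5 N; a ratchet of 3.5 mm teeth holds it, so it can close but not open until the release tab is pressed.
- trigger_pad (a point): Point on the front (+y) face of the cream trigger, 105 mm above its pivot (at jig y -67, z 42 mm). The trigger is 26 mm wide (x), 13 mm thick, seen from jig z 102 to 160; at rest it is upright, this point at jig (0, -60, 147). It is squeezed or simply pulled towards the handle (-y); the clamp is bolted down. Nothing in front of it is higher than z 110. Trigger front to handle back: 70 mm.
- handle_top (a point): Centre of the top of the clamp's fixed black pistol handle, behind the trigger: 30 mm (x) by 20 mm (y, jig -130 to -110), this point at jig z 160 mm.
- trigger (a joint): rad: 0 = rest, 0.30 = squeezed to its hard stop (32 mm at the pad). It springs back by itself (3 to 4 N at the pad) and must return fully between strokes. Each stroke brings the jaw one or two 3.5 mm teeth on. Driving the rail takes about 14 N at the pad; once it is home the trigger stops short and stiffens: 18 N is ample; over about 23 N, 40 N at the jaw, the wood is crushed.
- release_tab (a point): Centre of the top of the orange thumb tab of the release lever, behind the handle at jig (0, -209, 88) mm; tab 28 mm (x) by 24 mm (y). It is pressed straight down.
- release (a joint): Release lever, rad: about 0.03 at rest, 0.30 = fully pressed (12 mm down at the tab). Unhooking takes 4 to 12 N, more while the jaw is loaded; it springs up by itself. Above about 0.2, with the trigger at rest, the jaw is free and takes up to 1 s to slide fully open, so keep the tab down that long.
- caul_center (a point): Centre of the caul: a loose dark-brown hardwood block 120 mm long (its x), 24 mm thick (its y), 60 mm high (its z), 0.13 kg, standing upright on the bench left or right of the jig. Set on the bearers, long side along jig x and centred on x = 0, its centre is at jig z 110 mm; its upper 30 mm then stand clear above jaw and rail, so grip it there, across the 24 mm, and lower it straight in.
- glue_jar: Cream glue jar, 64 mm wide, 85 mm high; origin under its centre. On the other side of the jig from the caul. Leave alone.
- square: Small try square lying on the jig board, near right. Leave alone.
- tin: Small round brass-coloured tin, 48 mm wide, 28 mm high, on the jig board, far right. Leave alone.
- spare_rail: Pale wooden rail, 170 mm long, 20 mm high, on the bench to the right. Leave alone.
- bone_folder: Flat ivory-coloured folding stick, 150 mm, on the bench to the left. Leave alone.
Not all that is in view belongs to the job. What is meant by the part that bears caul_center is not red, and is the larger of those in its own colour.

How it is judged (in metres and radians):
On the way, in this order (a step that is already met when the one before it is completed fails the run):
1. the caul stands upright on the bearers between rail and jaw and has been let go (x of caul_center in the frame of jig between -0.02 and 0.02 m and y of caul_center in the frame of jig between 0.146 and 0.196 m and z of caul_center in the frame of jig between 0.105 and 0.115 m and angle between caul_center's own z axis and vertical below 0.12 rad and angle between the x axis of caul_center and the x axis of jig, either way round below 0.25 rad and contact force between each of the fingers, the arm and caul below 0.5 N), for 0.2 s.
2. the rail is home, the hand off the caul (value of joint rail above 0.013 m and value of joint jaw above 0.035 m and contact force between each of the fingers, the arm and caul below 0.5 N), for 0.1 s.
3. the release is pressed and the jaw has sprung fully open (value of joint jaw below 0.004 m and value of joint rail above 0.013 m), for 0.1 s.
At the end, for the whole second after the job is handed in: The rail is home within 1 mm, the moving jaw is fully open again (within 4 mm), trigger and release tab are back at rest, and the caul stands still and upright (within 0.12 rad) on the bearers between rail and jaw, within 20 mm of the middle and within 0.25 rad of the jig's x (all of step 3 and value of joint trigger below 0.03 rad and value of joint release below 0.12 rad and x of caul_center in the frame of jig between -0.02 and 0.02 m and y of caul_center in the frame of jig between 0.146 and 0.196 m and z of caul_center in the frame of jig between 0.105 and 0.115 m and angle between caul_center's own z axis and vertical below 0.12 rad and angle between the x axis of caul_center and the x axis of jig, either way round below 0.25 rad and linear speed of caul below 0.02 m/s); the robot touches nothing.
It fails at once if the jaw bears on the caul with more than 40 N (the wood is crushed) (contact force between jaw and caul above 40 N).
It fails at once if the jaw bears directly on the rail (contact force between jaw and rail above 3 N).
It fails at once if the robot pushes the rail or the jaw with more than 12 N (contact force between any of the fingers, the arm and rail above 12 N or contact force between any of the fingers, the arm and jaw above 12 N).
It fails at once if the rail is driven with the hand on the caul (velocity of joint rail above 0.003 m/s and contact force between the fingers and caul above 2 N).
It fails at once if another thing on the bench is moved by more than 20 mm (distance of any of glue_jar, square, tin, spare_rail, bone_folder from where it was at the start of the episode above 0.02 m).
It also fails if it takes over 64 s, if anything falls off the work surface, if the arm or the gripper's body presses on something with over 40 N, if the wrist force passes 120 N, or if a joint passes its speed limit or range.

## Working session

There is one attempt and no reset: what is moved stays moved. The work goes in short steps, Python scripts to look and compute and a shell command to move; the robot and the scene stay as the last step left them, time stands still between calls to the robot, and variables do not carry over. Pictures are saved under pics/ and viewed, and the job is handed in when it is done.

```bash
mkdir -p pics; python3 - <<'E'
from station import arm, optics
import cv2
print(arm.observe())
for n in ("scene","top","wrist"):
    p=optics.camera_params(n); print(n,p["intrinsics"].tolist(),p["extrinsics"].round(3).tolist() if hasattr(p["extrinsics"],'round') else p["extrinsics"])
    cv2.imwrite(f"pics/{n}0.png",optics.get_image(n)[:,:,::-1])
E
```

```text
{'t': 0.0, 'joint_positions': array([-1.21563768e+00,  3.51258456e-01,  1.65245512e+00, -2.33157624e-05,
        1.13907992e+00, -8.46055272e-02]), 'joint_vel': array([-0.00090506, -0.00147032,  0.00101811,  0.00033135, -0.00064865,
       -0.00063858]), 'joint_torque': array([-9.62665617e-04, -5.06110740e+01, -2.91411245e+01, -1.11893878e-04,
        4.55981120e-03, -1.13835375e-05]), 'ee_pos': array([ 234.04546203, -497.34010683,  230.73445406]), 'orientation': array([ 0.88016599,  1.3867214 , -0.87900054]), 'force': array([ 1.03443447,  0.57125315, -0.16971526]), 'wrist_torque': array([0.02883894, 0.01141796, 0.01469177]), 'width': 85.35293558234379}
scene [[446.0535118201007, 0.0, 314.7679588615725], [0.0, 446.0535118201007, 198.97615316630436], [0.0, 0.0, 1.0]] [[0.873, 0.33, -0.359, 985.376], [0.487, -0.621, 0.615, -765.585], [-0.02, -0.711, -0.703, 1081.739], [0.0, 0.0, 0.0, 1.0]]
top [[489.20668922417485, 0.0, 319.20051273226653], [0.0, 489.20668922417485, 200.1506869098364], [0.0, 0.0, 1.0]] [[-0.007, -0.99, 0.138, 298.057], [-1.0, 0.01, 0.015, 31.85], [-0.017, -0.138, -0.99, 1466.835], [0.0, 0.0, 0.0, 1.0]]
wrist [[314.12763132678054, 0.0, 316.8080084280437], [0.0, 314.12763132678054, 204.27467885991987], [0.0, 0.0, 1.0]] [[0.426, -0.874, -0.234, 294.263], [-0.905, -0.411, -0.11, -470.299], [0.0, 0.259, -0.966, 373.682], [0.0, 0.0, 0.0, 1.0]]
```

View pics/scene0.png

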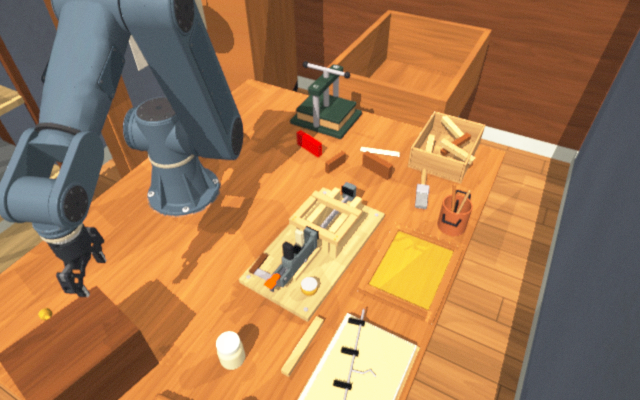

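View pics/top0.png

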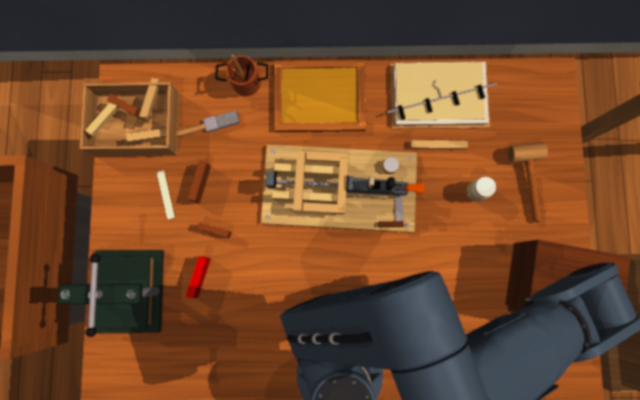

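View pics/wrist0.png

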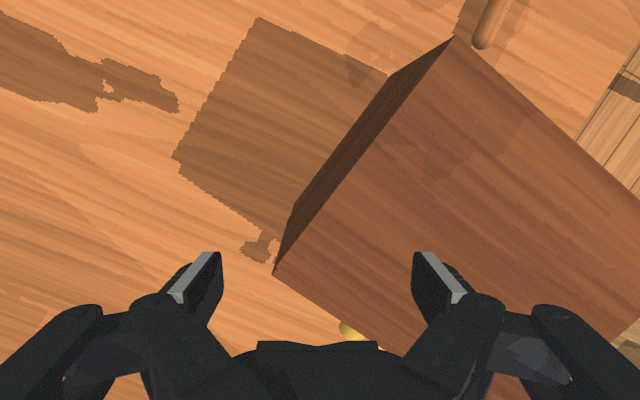

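Candidates for the caul (top view): the large brown block (199,183), the small brown block (210,230), the red block (198,277), the dark bit in the box (124,104) and the square's stock (390,224). I choose the larger brown one at (199,183) and check it in a crop.

```bash
python3 - <<'E'
import cv2,numpy as np
t=cv2.imread("pics/top0.png"); s=cv2.imread("pics/scene0.png")
a=cv2.resize(t[140:300,140:300],(560,560),interpolation=cv2.INTER_CUBIC)
cv2.imwrite("pics/c1.png",a)
cv2.imwrite("pics/c2.png",cv2.resize(t[140:240,255:435],(792,440),interpolation=cv2.INTER_CUBIC))
cv2.imwrite("pics/c3.png",cv2.resize(s[120:320,235:435],(600,600),interpolation=cv2.INTER_CUBIC))
E
```

```text
(no output)
```

View pics/c1.png

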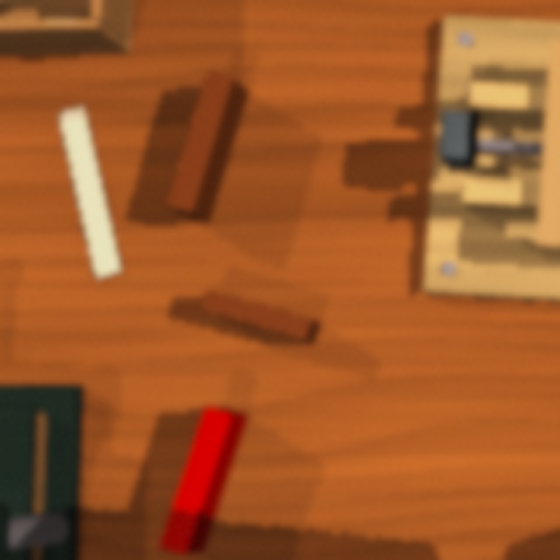

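View pics/c2.png

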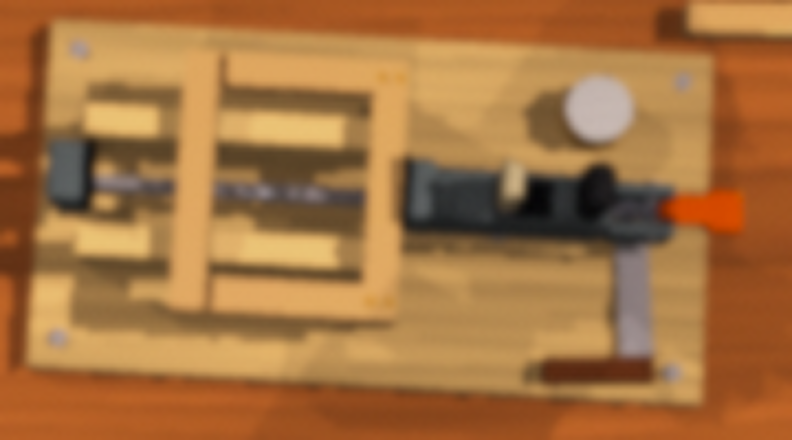

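View pics/c3.png

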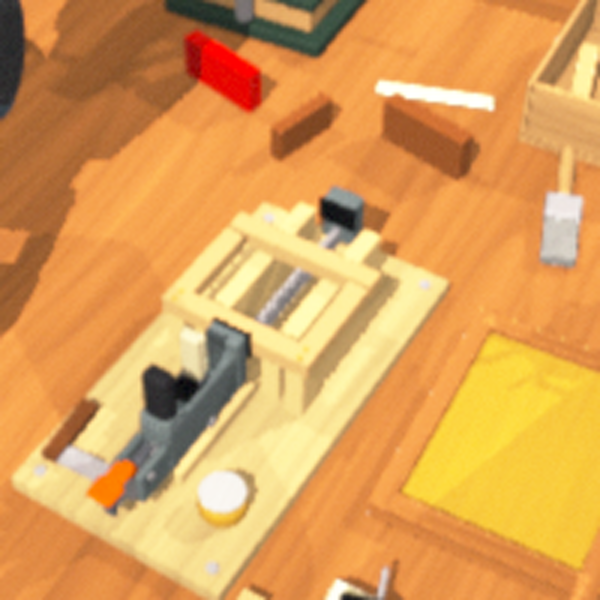

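The large dark-brown block is at about (199,183) in the top view, standing on edge. The smaller brown one and the red one are decoys. The jig is nearly aligned with world x and y, with the jaw to the left (+y). Next I measure.

```bash
cat > h.py <<'E'
import numpy as np, cv2
from station import arm, optics
from scipy.spatial.transform import Rotation as R
def ray(P,uv):
    K=np.array(P["intrinsics"]);E=np.array(P["extrinsics"])
    d=E[:3,:3]@np.linalg.solve(K,np.array([uv[0],uv[1],1.0])); return E[:3,3],d
def onz(P,uv,z):
    o,d=ray(P,uv); return o+d*(z-o[2])/d[2]
def proj(P,X):
    K=np.array(P["intrinsics"]);E=np.array(P["extrinsics"])
    c=E[:3,:3].T@(np.array(X)-E[:3,3]); p=K@c; return p[:2]/p[2]
def st():
    s=arm.observe(); r=R.from_rotvec(s["orientation"])
    print("t",round(s["t"],2),"pos",s["ee_pos"].round(1),"x",r.as_matrix()[:,0].round(3),"z",r.as_matrix()[:,2].round(3),"F",s["force"].round(1),"w",round(s["width"],1)); return s,r.as_matrix()
def blobs(img,lo,hi,amin=20):
    m=cv2.inRange(cv2.cvtColor(img,cv2.COLOR_RGB2HSV),lo,hi)
    c,_=cv2.findContours(m,cv2.RETR_EXTERNAL,cv2.CHAIN_APPROX_NONE)
    return m,[k for k in c if cv2.contourArea(k)>=amin]
E
python3 - <<'E'
from h import *
im=cv2.imread("pics/top0.png")[:,:,::-1].copy(); P=optics.camera_params("top")
c=[(266.8,144.5),(417,153),(414.8,231.8),(261,223.2)]
W=[onz(P,u,18) for u in c]
print(np.array(W).round(1), [np.linalg.norm(W[i]-W[(i+1)%4]).round(1) for i in range(4)])
W=np.array(W)[:,:2]
ey=((W[0]-W[1])+(W[3]-W[2]));ey/=np.linalg.norm(ey);ex=np.array([ey[1],-ey[0]])
print("ey",ey,"O",W.mean(0)-17.5*ey)
hsv=cv2.cvtColor(im,cv2.COLOR_RGB2HSV)
for u in [(199,183),(210,230),(420,188),(271,180),(402,187)]: print(u,im[u[1],u[0]],hsv[u[1],u[0]])
m,b=blobs(im,(3,200,200),(10,255,255),20)
for k in b:
    r=cv2.minAreaRect(k); print("orange",r, onz(P,r[0],88).round(1))
m,b=blobs(im,(0,120,60),(12,255,150),20)
for k in b:
    r=cv2.minAreaRect(k)
    if 150<r[0][0]<260: print("brown",r,onz(P,r[0],60).round(1),cv2.contourArea(k))
E
```

```text
[[ 673.2  212.6   18. ]
 [ 641.5 -242.2   18. ]
 [ 403.4 -227.4   18. ]
 [ 433.   228.2   18. ]] [np.float64(456.0), np.float64(238.6), np.float64(456.5), np.float64(240.7)]
ey [0.06711334 0.99774536] O [536.58511101 -24.65939631]
(199, 183) [124  55  22] [ 10 210 124]
(210, 230) [135  62  26] [ 10 206 135]
(420, 188) [214  75   0] [ 11 255 214]
(271, 180) [92 97 96] [84 13 97]
(402, 187) [65 59 63] [160  24  65]
orange ((415.0, 187.5), (7.0, 12.0), 90.0) [ 524.5 -219.8   88. ]
brown ((209.5975341796875, 230.7593536376953), (43.15849304199219, 11.208324432373047), 14.931416511535645) [408.5 371.1  60. ] 378.0
brown ((205.32940673828125, 181.01763916015625), (50.5447883605957, 55.85958480834961), 12.52880859375) [554.6 387.1  60. ] 1427.5
brown ((250.26072692871094, 183.4522705078125), (24.881868362426758, 77.41295623779297), 5.572197437286377) [546. 255.  60.] 572.0
brown ((208.16964721679688, 132.65960693359375), (14.88641357421875, 69.29096984863281), 68.0254898071289) [700.5 382.3  60. ] 224.5
brown ((180.5, 112.5), (33.0, 5.0), 90.0) [763.6 466.9  60. ] 70.0
```

```bash
cat >> h.py <<'E'
O=np.array([536.6,-24.7]);EY=np.array([0.0671,0.9977]);EX=np.array([0.9977,-0.0671])
def jig(x,y,z): return np.r_[O+x*EX+y*EY,z]
def tojig(p): d=np.array(p)[:2]-O; return np.array([d@EX,d@EY])
def plan(target,zdir=None):
    s,M=st(); d=M.T@(np.array(target)-s["ee_pos"]); print("tool delta mm",d.round(1))
    if zdir is not None:
        zd=np.r_[zdir,0]; zd=zd/np.linalg.norm(zd)
        for sg in (1,-1):
            a=np.degrees(np.arctan2(M[:,0]@np.cross(M[:,2],sg*zd),M[:,2]@(sg*zd)));print("roll deg",round(a,1),"-> j6 approx",s["joint_positions"][5].round(2))
E
python3 - <<'E'
from h import *
P=optics.camera_params("top")
q=[(x/3.5+140,y/3.5+140) for x,y in [(208,70),(239,78),(205,214),(168,207)]]
W=np.array([onz(P,u,60) for u in q]);print(W.round(1),[np.linalg.norm(W[i]-W[(i+1)%4]).round(1) for i in range(4)])
c=W.mean(0);print(c,tojig(c))
ax=W[0]-W[3]+W[1]-W[2];ax=ax[:2]/np.linalg.norm(ax[:2]);print("axis",ax)
# camera offset: where wrist cam sees
s,M=st();E=np.array(optics.camera_params("wrist")["extrinsics"]);print("cam in tool",(M.T@(E[:3,3]-s["ee_pos"])).round(1),(M.T@E[:3,:3]).round(2).tolist())
plan([c[0],c[1],230],[-ax[1],ax[0]])
E
```

```text
[[617.7 406.2  60. ]
 [610.5 379.8  60. ]
 [495.2 405.4  60. ]
 [501.4 436.6  60. ]] [np.float64(27.4), np.float64(118.2), np.float64(31.7), np.float64(120.2)]
[556.20787461 406.98968921  60.        ] [ -9.40360164 432.01249131]
axis [ 0.9719687  -0.23511027]
t 0.15 pos [ 234.1 -497.4  230.9] x [-0.     0.001 -1.   ] z [ 0.426 -0.905 -0.001] F [ 0.3 -0.2  0.5] w 85.3
cam in tool [-142.9   66.     1. ] [[-0.0, -0.26, 0.97], [-0.0, -0.97, -0.26], [1.0, -0.0, 0.0]]
t 0.15 pos [ 234.1 -497.4  230.9] x [-0.     0.001 -1.   ] z [ 0.426 -0.905 -0.001] F [ 0.3 -0.2  0.5] w 85.3
tool delta mm [   1.5  676.5 -681.2]
roll deg -141.2 -> j6 approx -0.08
roll deg 38.8 -> j6 approx -0.08
```

```bash
python3 -m creep '-0.01 0.04 0.005 -4.2;-0.01 0.04 0.005 -4.2;-0.01 0.04 0.005 -4.2;0 0.04 0.005 -4.2;0 0.04 0.005 -4.2;0 0.04 0.005 -4.2;0 0.04 0.005 -4.2;0 0.04 0.005 -4.2'; python3 -m creep '0 0.04 0.005 -4.2;0 0.04 0.005 -4.2;0 0.04 0.005 -4.2;0 0.04 0.005 -4.2;0 0.04 0.005 -4.2;0 0.04 0.005 -4.2;0 0.04 0.005 -4.2;0 0.04 0.005 -4.2'; python3 -c "
from h import *
plan([556,407,230],[0.235,0.972]); print(arm.observe()['joint_positions'].round(2))"
```

```text
t: 0.82
ee_pos: [502.9, -324.1, 261.0]
orientation: [0.424, 1.529, -0.424]
force: [0.6, 0.1, 0.1]
width: 85.7
t: 1.48
ee_pos: [629.3, -32.3, 260.9]
orientation: [-0.036, 1.571, 0.036]
force: [0.3, -0.3, -0.9]
width: 85.5
t 1.48 pos [629.3 -32.3 260.9] x [-0.  0. -1.] z [ 0.999  0.045 -0.   ] F [ 0.3 -0.3 -0.9] w 85.5
tool delta mm [ 31.  442.1 -53.3]
roll deg -73.8 -> j6 approx -0.17
roll deg 106.2 -> j6 approx -0.17
[-0.13  0.47  1.39  0.    1.27 -0.17]
```

```bash
python3 -m creep '0 0.04 0.002 -7;0 0.039 0.007 -7;0 0.038 0.011 -7;0 0.037 0.016 -7;0 0.034 0.02 -7;0 0.032 0.024 -7;0 0.028 0.028 -7;0 0.025 0.031 -7';  python3 -c "
from h import *
plan([556,407,230],[0.235,0.972]); print(arm.observe()['joint_positions'].round(2))"
```

```text
t: 2.15
ee_pos: [629.1, 286.2, 261.1]
orientation: [-0.799, 1.42, 0.799]
force: [0.5, 0.1, 0.8]
width: 85.3
t 2.15 pos [629.1 286.2 261.1] x [-0. -0. -1.] z [ 0.519  0.855 -0.   ] F [0.5 0.1 0.8] w 85.3
tool delta mm [ 31.1 125.2  65.4]
roll deg -17.7 -> j6 approx -0.67
roll deg 162.3 -> j6 approx -0.67
[ 0.36  0.59  1.2   0.    1.35 -0.67]
```

```bash
python3 -m creep '0.01 0.036 0.019 0;0.01 0.036 0.019 0;0.011 0.036 0.018 0;0 0.017 0.009 -6;0 0 0 -6;0 0 0 -5.7;0 0 0 0;0 0 0 0'; python3 - <<'E'
from h import *
P=optics.camera_params("wrist");st();im=optics.get_image("wrist");cv2.imwrite("pics/w1.png",im[:,:,::-1])
E
```

```text
t: 2.82
ee_pos: [557.4, 404.5, 230.1]
orientation: [-1.026, 1.316, 1.026]
force: [0.7, -0.7, 0.4]
width: 85.2
t 2.82 pos [557.4 404.5 230.1] x [-0. -0. -1.] z [ 0.243  0.97  -0.   ] F [ 0.7 -0.7  0.4] w 85.2
```

View pics/w1.png

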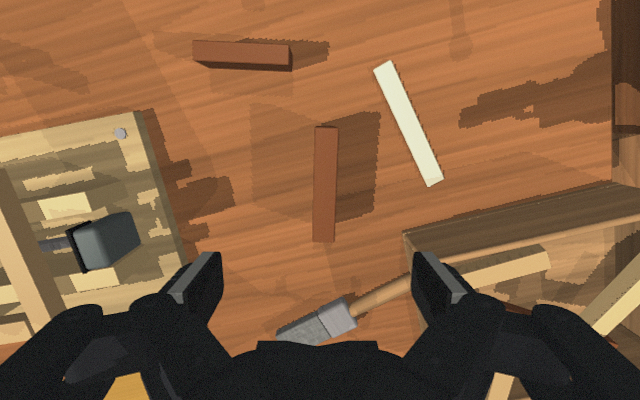

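The wrist view shows the caul's top face at columns 313–338, rows 127–242, aligned with the fingers. The small decoy is at (243,55). I compute the corners at z 60.

```bash
python3 - <<'E'
from h import *
P=optics.camera_params("wrist")
im=cv2.imread("pics/w1.png")[:,:,::-1].copy()
m=cv2.inRange(cv2.cvtColor(im,cv2.COLOR_RGB2HSV),(0,140,70),(9,230,160));m[:,:290]=0;m[:,350:]=0;m[:110]=0;m[260:]=0
c,_=cv2.findContours(m,cv2.RETR_EXTERNAL,cv2.CHAIN_APPROX_NONE)
k=max(c,key=cv2.contourArea);print(cv2.minAreaRect(k))
q=[(315,127),(338,127),(335,242),(313,242)]
W=np.array([onz(P,u,60) for u in q]);print(W.round(1),[np.linalg.norm(W[i]-W[(i+1)%4]).round(1) for i in range(4)])
c=W.mean(0);ax=(W[2]+W[3]-W[0]-W[1])[:2];ax/=np.linalg.norm(ax);print(c,ax)
plan([c[0],c[1],32],[-ax[1],ax[0]])
E
```

```text
((331.0, 228.0), (0.0, 0.0), 0.0)
[[501.1 416.   60. ]
 [506.5 437.6  60. ]
 [621.8 407.5  60. ]
 [616.1 384.7  60. ]] [np.float64(22.3), np.float64(119.2), np.float64(23.5), np.float64(119.2)]
[561.37025851 411.45934791  60.        ] [ 0.96616746 -0.25791557]
t 2.87 pos [557.5 404.3 230.2] x [-0. -0. -1.] z [ 0.244  0.97  -0.   ] F [-0.7 -0.9  0.5] w 85.1
tool delta mm [198.2  -2.1   7.9]
roll deg 0.8 -> j6 approx -0.76
roll deg -179.2 -> j6 approx -0.76
```

```bash
python3 -m creep '0.03 -0.002 0.008 0.8;0.04 0 0 0;0.04 0 0 0;0.04 0 0 0;0.03 0 0 0;0.015 0 0 0;0 0 0 0;0 0 0 0' 0.06; python3 - <<'E'
from h import *
P=optics.camera_params("wrist");st();im=optics.get_image("wrist");cv2.imwrite("pics/w2.png",im[:,:,::-1])
E
```

```text
t: 3.53
ee_pos: [561.8, 412.0, 36.2]
orientation: [-1.017, 1.32, 1.017]
force: [0.7, -0.5, 1.2]
width: 59.9
t 3.53 pos [561.8 412.   36.2] x [ 0.  0. -1.] z [0.255 0.967 0.   ] F [ 0.7 -0.5  1.2] w 59.9
```

View pics/w2.png

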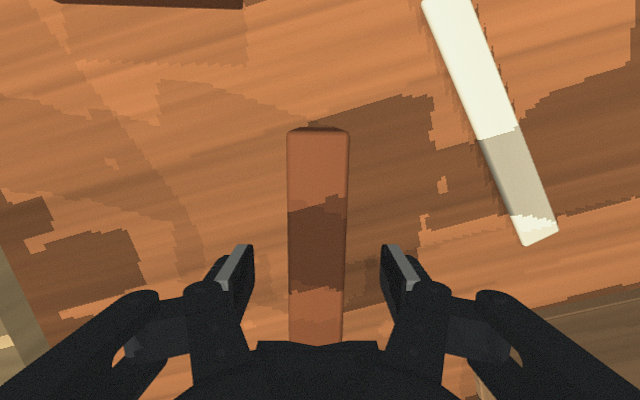

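The caul (columns 288–349) stands between the fingers (253–382). I check its lengthwise centre from the far end at (318,131), then close.

```bash
python3 - <<'E'
from h import *
P=optics.camera_params("wrist");s,M=st()
for u in [(318,131),(288,240),(348,240)]: print((M.T@(onz(P,u,60)-s["ee_pos"])).round(1))
E
python3 -m creep '0.003 0 0 0;0 0 0 0;0 0 0 0;0 0 0 0;0 0 0 0;0 0 0 0' 0.015;python3 -c "
from h import *
st()"
```

```text
t 3.58 pos [562.4 412.4  37.5] x [ 0.002  0.002 -1.   ] z [0.255 0.967 0.002] F [-0.3 -0.3  0.3] w 59.7
[-22.6  60.4  -0.1]
[-22.5  16.9 -12.3]
[-22.5  16.9  12.2]
t: 4.08
ee_pos: [561.9, 412.3, 33.9]
orientation: [-1.018, 1.318, 1.018]
force: [-0.6, -0.6, 6.6]
width: 23.0
t 4.08 pos [561.9 412.3  33.9] x [ 0.002  0.001 -1.   ] z [0.254 0.967 0.001] F [-0.6 -0.6  6.6] w 23.0
```

```bash
python3 -m creep '-0.02 0 0 0;-0.04 0 0 0;-0.04 0 0 0;-0.04 0 0 0;-0.01 0 0 0;0 0 0 0'; python3 -c "
from h import *
print(jig(0,180,0)); plan(jig(0,180,184),EY)"
```

```text
t: 4.58
ee_pos: [562.6, 412.7, 186.8]
orientation: [-1.018, 1.313, 1.017]
force: [0.2, 0.2, -1.5]
width: 23.0
[548.678 154.886   0.   ]
t 4.58 pos [562.6 412.7 186.8] x [ 0.006  0.004 -1.   ] z [0.254 0.967 0.005] F [ 0.2  0.2 -1.5] w 23.0
tool delta mm [   1.8  -52.  -252.9]
roll deg -10.9 -> j6 approx -0.75
roll deg 169.1 -> j6 approx -0.75
```

```bash
python3 -m creep '0 -0.009 -0.04 0;0 -0.009 -0.04 0;0 -0.009 -0.04 0;0 -0.009 -0.04 0;0 -0.008 -0.03 0;0 0 -0.02 -5;0 0 0 -5.9;0 0 0 0'; python3 - <<'E'
from h import *
P=optics.camera_params("wrist");st();im=optics.get_image("wrist");cv2.imwrite("pics/w3.png",im[:,:,::-1]);np.save("P3.npy",P)
cv2.imwrite("pics/s3.png",cv2.resize(optics.get_image("scene")[100:320,220:440],(600,600),interpolation=cv2.INTER_CUBIC)[:,:,::-1])
E
```

```text
t: 5.25
ee_pos: [549.7, 196.2, 180.7]
orientation: [-1.161, 1.241, 1.164]
force: [1.0, 0.2, -1.2]
width: 23.1
t 5.25 pos [549.7 196.2 180.7] x [-0.003 -0.001 -1.   ] z [ 0.064  0.998 -0.001] F [ 1.   0.2 -1.2] w 23.1
```

View pics/w3.png

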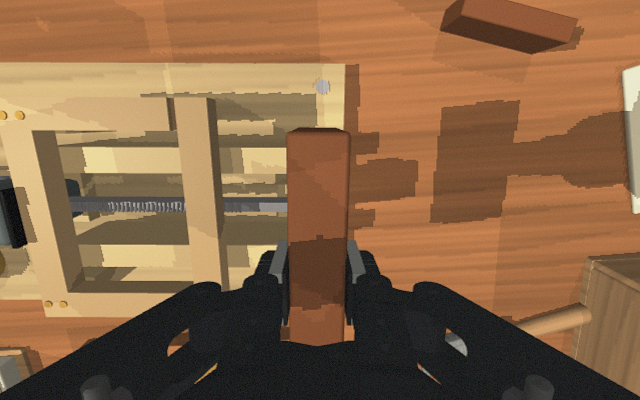

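View pics/s3.png

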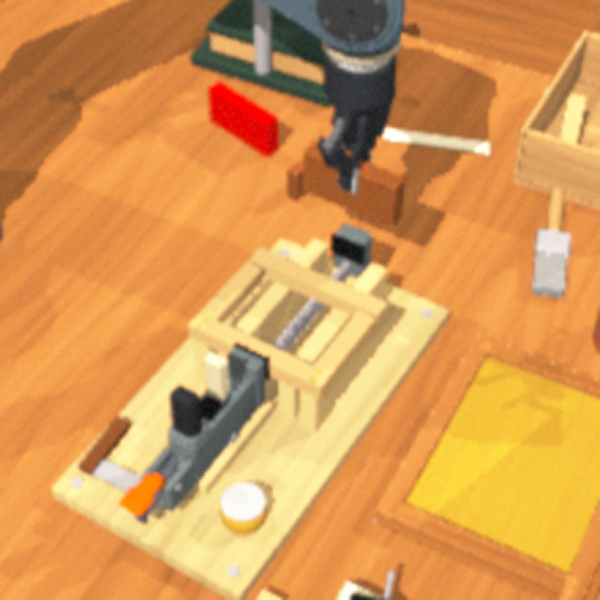

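In the wrist view the caul is square to the jig. The rail's outer top edge runs (214,98)–(223,280), the bar centre line is near row 204, and the board's far edge is at column 345. I check these against the jig frame.

```bash
python3 - <<'E'
from h import *
P=np.load("P3.npy",allow_pickle=True).item()
for n,u,z in [("rail outer far corner (-85,154)",(214,98),100),("rail outer (.,154)",(222,250),100),("bar (0,)",(130,206),73),("bar",(270,204),73),("board corner(-120,245)",(345,64),18),("side rail inner? ",(168,97),100)]:
    p=onz(P,u,z);print(n,p.round(1),tojig(p).round(1))
s,M=st()
print(tojig(s["ee_pos"])); plan(jig(0,180,184),EY)
E
```

```text
rail outer far corner (-85,154) [466.4 131.  100. ] [-80.5 150.6]
rail outer (.,154) [576.7 120.7 100. ] [ 30.3 147.8]
bar (0,) [544.   40.6  73. ] [ 3.  65.7]
bar [549.6 156.5  73. ] [  0.8 181.7]
board corner(-120,245) [438.1 227.7  18. ] [-115.2  245.3]
side rail inner?  [463.8 100.  100. ] [-81.  119.5]
t 5.35 pos [550.  197.6 181.2] x [-0.002 -0.    -1.   ] z [ 0.07   0.998 -0.001] F [-0.   0.3 -1.1] w 22.8
[ -1.51765226 222.72726868]
t 5.35 pos [550.  197.6 181.2] x [-0.002 -0.    -1.   ] z [ 0.07   0.998 -0.001] F [-0.   0.3 -1.1] w 22.8
tool delta mm [ -2.8  -1.6 -42.7]
roll deg -0.1 -> j6 approx -1.24
roll deg 179.9 -> j6 approx -1.24
```

```bash
python3 -m creep '0 -0.003 -0.025 0;0 0 -0.02 0;0 0 0 0;0.025 0 0 0;0 0 0 0;0 0 0 0'; python3 - <<'E'
from h import *
P=optics.camera_params("wrist");s,M=st();print(tojig(s["ee_pos"]));im=optics.get_image("wrist");cv2.imwrite("pics/w4.png",im[:,:,::-1])
cv2.imwrite("pics/s4.png",cv2.resize(optics.get_image("scene")[150:250,290:390],(600,600),interpolation=cv2.INTER_CUBIC)[:,:,::-1])
E
```

```text
t: 5.85
ee_pos: [549.7, 153.1, 156.3]
orientation: [-1.158, 1.243, 1.162]
force: [-0.1, 0.2, -1.0]
width: 22.9
t 5.85 pos [549.7 153.1 156.3] x [-0.003 -0.    -1.   ] z [ 0.067  0.998 -0.001] F [-0.1  0.2 -1. ] w 22.9
[  1.13106298 178.31712537]
```

View pics/w4.png

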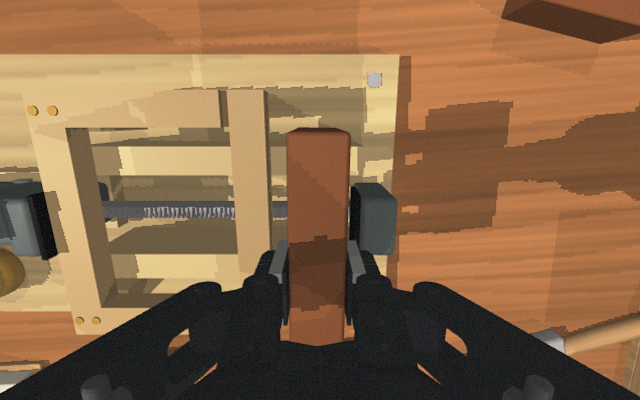

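View pics/s4.png

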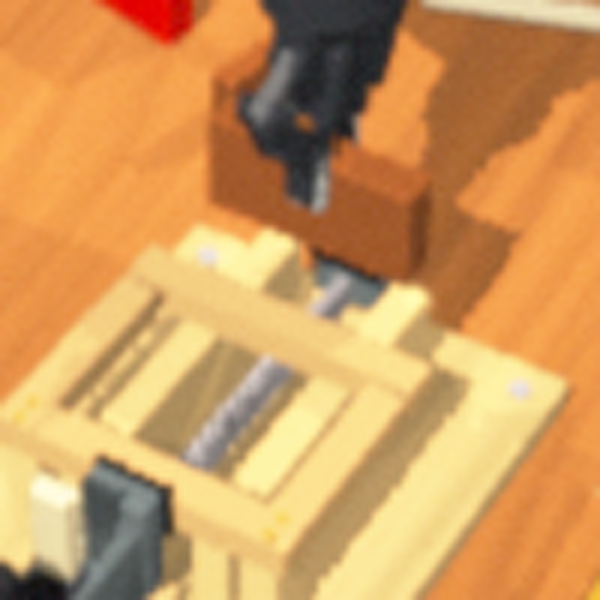

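```bash
python3 - <<'E'
from h import *
P=optics.camera_params("wrist")
for n,u,z in [("rail",(270,200),100),("rail end",(267,88),100),("jaw near",(378,253),108),("jaw far",(378,183),108),("jaw back",(397,220),108),("bar",(180,212),73),("board far edge",(399,100),18),("trigger",(0,0),0)]:
    p=onz(P,u,z);print(n,p.round(1),tojig(p).round(1))
st()
E
```

```text
rail [535.3 122.5 100. ] [-11.2 146.8]
rail end [465.9 128.  100. ] [-80.8 147.6]
jaw near [574.2 191.5 108. ] [ 23.  218.2]
jaw far [526.9 192.3 108. ] [-24.3 215.8]
jaw back [552.  204.1 108. ] [ -0.  229.3]
bar [546.7  49.   73. ] [ 5.1 74.2]
board far edge [474.8 227.9  18. ] [-78.6 247.8]
trigger [ 371.2 -103.7    0. ] [-159.7  -89.9]
t 5.95 pos [550.7 153.2 157.9] x [ 0.  0. -1.] z [0.066 0.998 0.   ] F [-0.   0.5 -2. ] w 22.9
```

Seen by the wrist camera, the gaps are about 19 mm to the rail and 11 mm to the jaw. I shift 4 mm towards the rail and lower.

```bash
python3 -m creep '0 0 -0.004 0;0.015 0 0 0;0.012 0 0 0;0.008 0 0 0;0 0 0 0;0 0 0 0'; python3 -m creep '0.004 0 0 0;0 0 0 0;0 0 0 0'
```

```text
t: 6.45
ee_pos: [550.2, 148.5, 122.2]
orientation: [-1.16, 1.241, 1.161]
force: [0.5, 0.3, -1.7]
width: 23.2
t: 6.7
ee_pos: [550.4, 148.5, 118.6]
orientation: [-1.16, 1.24, 1.16]
force: [0.4, -0.1, -1.7]
width: 23.0
```

```bash
python3 -m creep '0.003 0 0 0;0 0 0 0;0 0 0 0';python3 -m creep '0.002 0 0 0;0 0 0 0;0 0 0 0'; python3 - <<'E'
from h import *
st();cv2.imwrite("pics/s5.png",cv2.resize(optics.get_image("scene")[150:250,290:390],(600,600),interpolation=cv2.INTER_CUBIC)[:,:,::-1])
E
```

```text
t: 6.95
ee_pos: [550.2, 148.5, 115.3]
orientation: [-1.16, 1.24, 1.16]
force: [0.3, -0.5, -2.5]
width: 23.0
t: 7.2
ee_pos: [550.5, 148.5, 113.9]
orientation: [-1.16, 1.239, 1.16]
force: [-1.5, -1.4, 5.5]
width: 23.0
t 7.2 pos [550.5 148.5 113.9] x [ 0.001  0.    -1.   ] z [0.066 0.998 0.   ] F [-1.5 -1.4  5.5] w 23.0
```

View pics/s5.png

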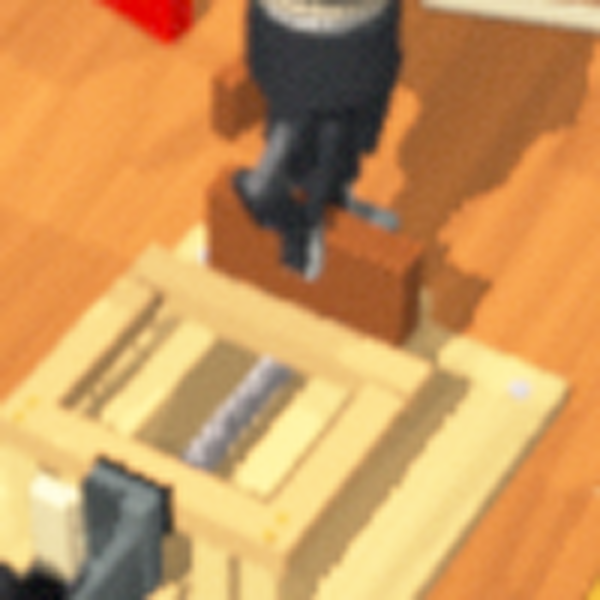

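Contact at the expected height (5.5 N at TCP z 113.9), and the scene view shows the caul behind the rail on the bearers. I let go and lift.

```bash
python3 -m creep '0 0 0 0;0 0 0 0;0 0 0 0;0 0 0 0;-0.005 0 0 0;-0.02 0 0 0;-0.04 0 0 0;-0.04 0 0 0' 0.045; python3 - <<'E'
from h import *
P=optics.camera_params("wrist");st();cv2.imwrite("pics/w6.png",optics.get_image("wrist")[:,:,::-1]);np.save("P6.npy",P)
E
```

```text
t: 7.92
ee_pos: [549.5, 148.3, 219.1]
orientation: [-1.159, 1.242, 1.162]
force: [0.4, -0.6, 0.5]
width: 44.9
t 7.92 pos [549.5 148.3 219.1] x [-0.003 -0.    -1.   ] z [ 0.066  0.998 -0.001] F [ 0.4 -0.6  0.5] w 44.9
```

View pics/w6.png

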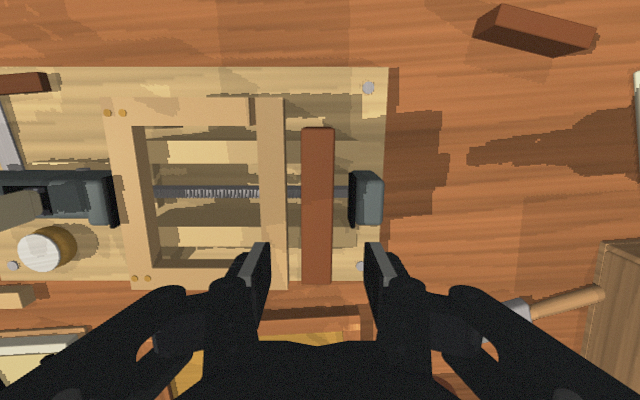

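```bash
python3 - <<'E'
from h import *
P=np.load("P6.npy",allow_pickle=True).item()
for n,u,z in [("caul c",(318,205),140),("caul far",(318,127),140),("caul near",(318,283),140),("jaw near/back",(381,222),108),("jaw far/back",(381,171),108),("fixedjaw face",(111,175),110),("fixedjaw near",(111,226),110),("rail out",(286,200),100),("rail end far",(284,98),100),("rail end near",(288,288),100)]:
    p=onz(P,u,z);print(n,p.round(1),tojig(p).round(1))
E
```

```text
caul c [545.1 148.6 140. ] [ -3.2 173.5]
caul far [489.7 152.3 140. ] [-58.6 173.4]
caul near [608.3 144.5 140. ] [ 60.2 173.6]
jaw near/back [572.2 200.6 108. ] [ 20.4 227.2]
jaw far/back [528.5 201.2 108. ] [-23.3 224.8]
fixedjaw face [516.9 -17.8 110. ] [-20.1   5.6]
fixedjaw near [560.  -28.1 110. ] [23.6 -1.8]
rail out [549.6 120.8 100. ] [  3.2 146.1]
rail end far [466.5 126.9 100. ] [-80.1 146.5]
rail end near [633.8 114.9 100. ] [ 87.6 145.8]
```

The caul stands let go, central and square between rail and jaw (about 180 mm in jig y relative to both). Now to the trigger: fingers shut, turned 90°.

```bash
python3 -m creep '0 0 -0.04 0;0 0 -0.04 0;0 0 -0.04 0;0 0 -0.035 7;0 0 0 7;0 0 0 7;0 0 0 7;0 0 0 7' 0; python3 -m creep '0 0 0 7;0 0 0 7;0 0 0 7;0 0 0 7;0 0 0 7;0 0 0 7;0 0 0 7;0 0 0 6';  python3 -c "
from h import *
plan(jig(0,-25,219),EX);plan(jig(0,-25,147),EX)"
```

```text
t: 8.63
ee_pos: [540.0, -6.5, 218.6]
orientation: [-0.692, 1.457, 0.692]
force: [0.1, -0.4, -0.1]
width: -0.2
t: 9.3
ee_pos: [540.0, -6.1, 218.6]
orientation: [0.057, 1.57, -0.057]
force: [-0.5, 0.5, 0.1]
width: -0.1
t 9.3 pos [540.   -6.1 218.6] x [ 0. -0. -1.] z [ 0.997 -0.073  0.   ] F [-0.5  0.5  0.1] w -0.1
tool delta mm [ -0.4 -43.8  -1.9]
roll deg -0.3 -> j6 approx -0.03
roll deg 179.7 -> j6 approx -0.03
t 9.3 pos [540.   -6.1 218.6] x [ 0. -0. -1.] z [ 0.997 -0.073  0.   ] F [-0.5  0.5  0.1] w -0.1
tool delta mm [ 71.6 -43.8  -2. ]
roll deg -0.3 -> j6 approx -0.03
roll deg 179.7 -> j6 approx -0.03
```

```bash
python3 -m creep '0 -0.02 -0.002 0;0.005 0 0 0;0 0 0 0'; python3 - <<'E'
from h import *
P=optics.camera_params("wrist");st();cv2.imwrite("pics/w7.png",optics.get_image("wrist")[:,:,::-1]);np.save("P7.npy",P)
cv2.imwrite("pics/s7.png",cv2.resize(optics.get_image("scene")[150:300,240:390],(600,600),interpolation=cv2.INTER_CUBIC)[:,:,::-1])
E
```

```text
t: 9.55
ee_pos: [536.3, -26.3, 212.8]
orientation: [0.053, 1.571, -0.052]
force: [-0.1, 0.2, -1.1]
width: 0.0
t 9.55 pos [536.3 -26.3 212.8] x [-0.001  0.    -1.   ] z [ 0.998 -0.067 -0.001] F [-0.1  0.2 -1.1] w 0.0
```

View pics/w7.png

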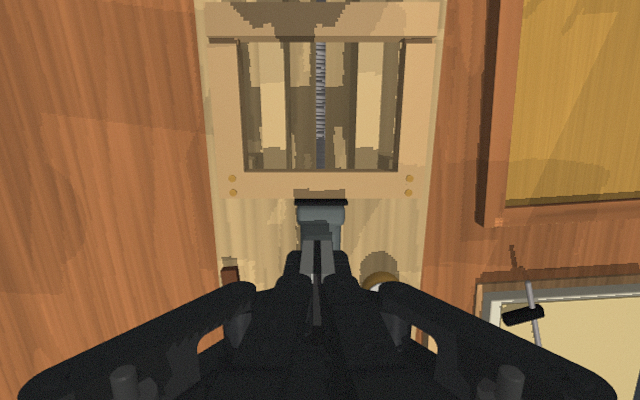

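View pics/s7.png

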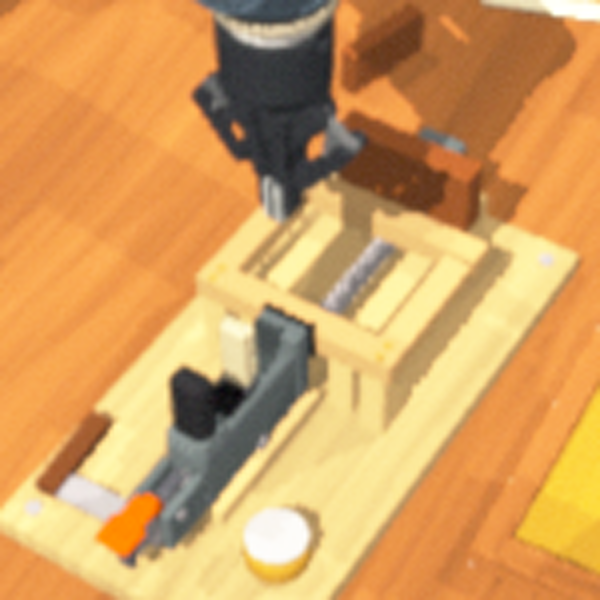

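The fixed jaw's pad spans columns 295–346 at row 201, with its centre in line with the fingers (~318). I check this and move in front of the trigger.

```bash
python3 - <<'E'
from h import *
P=np.load("P7.npy",allow_pickle=True).item()
for n,u,z in [("fixedjaw L",(295,199),110),("fixedjaw R",(347,199),110),("bar",(320,100),73),("rail outer? ",(320,2),100)]:
    p=onz(P,u,z);print(n,p.round(1),tojig(p).round(1))
s,M=st();print(tojig(s["ee_pos"]))
plan(jig(1,-27,147),EX)
E
```

```text
fixedjaw L [520.1 -22.1 110. ] [-16.7   1.5]
fixedjaw R [561.9 -24.9 110. ] [25.3  1.5]
bar [545.6  54.4  73. ] [ 3.7 79.5]
rail outer?  [549.5 119.6 100. ] [  3.2 144.9]
t 9.65 pos [536.6 -25.7 213.3] x [-0.  0. -1.] z [ 0.998 -0.066 -0.   ] F [0.2 0.5 0.6] w 0.1
[ 0.07857711 -0.96882343]
t 9.65 pos [536.6 -25.7 213.3] x [-0.  0. -1.] z [ 0.998 -0.066 -0.   ] F [0.2 0.5 0.6] w 0.1
tool delta mm [ 66.3 -26.    0.9]
roll deg 0.1 -> j6 approx -0.07
roll deg -179.9 -> j6 approx -0.07
```

```bash
python3 -m creep '0.02 -0.014 0.003 0;0.024 -0.012 0 0;0.022 0 0 0;0 0 0 0;0 0 0 0'; python3 -m creep '0 -0.008 0 0;0 0 0 0'; python3 -m creep '0 -0.008 0 0;0 0 0 0'; python3 -m creep '0 -0.004 0 0;0 0 0 0';python3 -m creep '0 -0.004 0 0;0 0 0 0'
```

```text
t: 10.07
ee_pos: [537.7, -51.6, 147.2]
orientation: [0.052, 1.572, -0.052]
force: [0.6, 0.2, 0.8]
width: 0.1
t: 10.23
ee_pos: [538.2, -60.8, 149.0]
orientation: [0.051, 1.568, -0.052]
force: [-1.0, 0.3, -0.7]
width: 0.3
t: 10.4
ee_pos: [537.3, -69.1, 148.3]
orientation: [0.052, 1.569, -0.053]
force: [0.3, -0.4, -0.5]
width: -0.1
t: 10.57
ee_pos: [536.7, -72.7, 147.7]
orientation: [0.052, 1.57, -0.053]
force: [0.2, -0.8, 0.6]
width: 0.1
t: 10.73
ee_pos: [536.4, -76.4, 147.6]
orientation: [0.052, 1.57, -0.052]
force: [0.8, 1.4, 0.4]
width: -0.4
```

```bash
python3 -m creep '0 -0.003 0 0;0 0 0 0'; python3 -m creep '0 -0.003 0 0;0 0 0 0';python3 -m creep '0 -0.003 0 0;0 0 0 0'
```

```text
t: 10.9
ee_pos: [536.2, -79.3, 147.5]
orientation: [0.052, 1.57, -0.052]
force: [-0.3, 2.1, 1.5]
width: -0.5
t: 11.07
ee_pos: [536.0, -82.3, 147.5]
orientation: [0.052, 1.57, -0.052]
force: [1.0, 2.3, 2.2]
width: 0.1
t: 11.23
ee_pos: [535.8, -85.2, 147.4]
orientation: [0.053, 1.57, -0.052]
force: [0.2, 4.0, 1.6]
width: 0.1
```

```bash
python3 -m creep '0 -0.006 0 0;0 -0.006 0 0;0 0 0 0'; python3 -m creep '0 -0.006 0 0;0 -0.003 0 0;0 0 0 0';python3 -m creep '0 -0.002 0 0;0 0 0 0'; python3 -m creep '0 -0.002 0 0;0 0 0 0'
```

```text
t: 11.48
ee_pos: [534.7, -97.1, 146.9]
orientation: [0.053, 1.571, -0.052]
force: [2.3, 6.5, -2.6]
width: 0.1
t: 11.73
ee_pos: [533.8, -105.6, 146.6]
orientation: [0.054, 1.572, -0.051]
force: [0.5, 6.8, -2.4]
width: 0.1
t: 11.9
ee_pos: [533.7, -106.4, 146.6]
orientation: [0.055, 1.572, -0.05]
force: [2.2, 14.1, -2.1]
width: 0.0
t: 12.07
ee_pos: [533.6, -106.7, 146.6]
orientation: [0.058, 1.572, -0.048]
force: [4.3, 26.1, -1.1]
width: 0.0
```

The hard stop is at TCP y ≈ -105.5, so a stroke ends at about -105. I return and check the jaw's advance.

```bash
python3 -m creep '0 0.02 0 0;0 0.02 0 0;0 0 0 0;0 0 0 0'; python3 - <<'E'
from h import *
P=optics.camera_params("wrist");st();cv2.imwrite("pics/w8.png",optics.get_image("wrist")[:,:,::-1]);np.save("P8.npy",P)
cv2.imwrite("pics/s8.png",cv2.resize(optics.get_image("scene")[150:300,240:390],(600,600),interpolation=cv2.INTER_CUBIC)[:,:,::-1])
E
```

```text
t: 12.4
ee_pos: [536.6, -69.9, 147.3]
orientation: [0.051, 1.571, -0.051]
force: [0.5, -0.9, 0.2]
width: 0.5
t 12.4 pos [536.6 -69.9 147.3] x [-0. -0. -1.] z [ 0.998 -0.065 -0.   ] F [ 0.5 -0.9  0.2] w 0.5
```

View pics/s8.png

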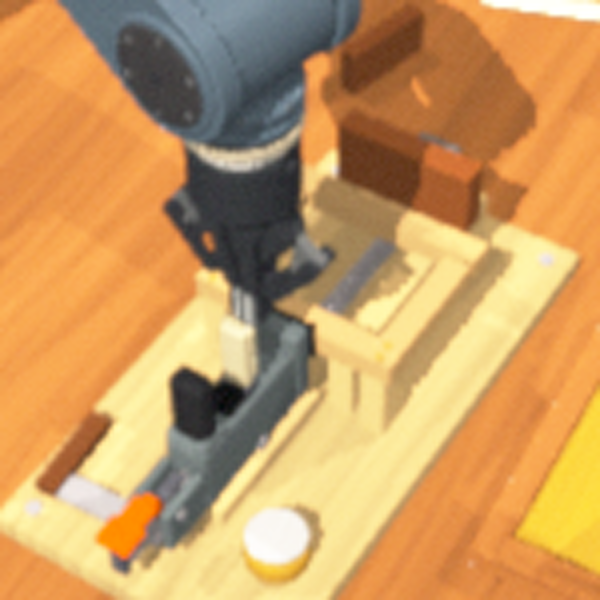

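View pics/w8.png

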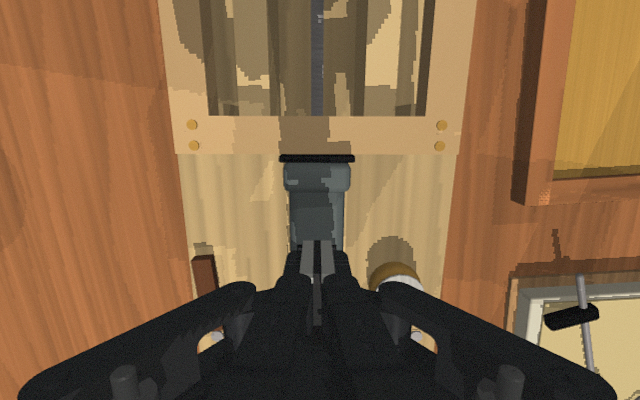

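```bash
python3 -m creep '0 -0.012 0 0;0 -0.012 0 0;0 -0.011 0 0;0 0 0 0'; python3 -m creep '0 0.018 0 0;0 0.017 0 0;0 0 0 0;0 0 0 0';  python3 - <<'E'
from h import *
cv2.imwrite("pics/s9.png",cv2.resize(optics.get_image("scene")[150:250,290:390],(600,600),interpolation=cv2.INTER_CUBIC)[:,:,::-1])
E
```

```text
t: 12.83
ee_pos: [533.8, -106.0, 146.8]
orientation: [0.056, 1.572, -0.052]
force: [0.5, 7.0, -1.9]
width: -0.3
t: 13.17
ee_pos: [536.7, -70.8, 147.4]
orientation: [0.051, 1.57, -0.052]
force: [0.4, -1.0, -0.0]
width: -0.0
```

View pics/s9.png

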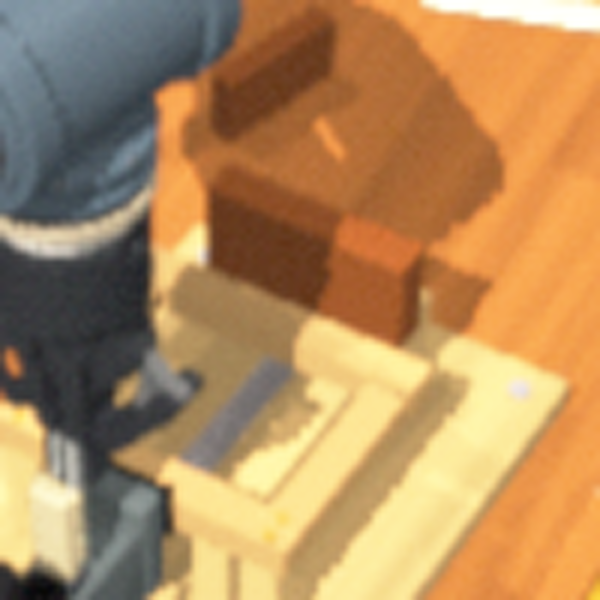

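The jaw's top has vanished behind the caul, so it is advancing. The caul and rail are unmoved so far. I keep pumping and watch the stroke force.

```bash
python3 -m creep '0 -0.012 0 0;0 -0.012 0 0;0 -0.01 0 0;0 0 0 0'; python3 -m creep '0 0.017 0 0;0 0.017 0 0;0 0 0 0;0 0 0 0'; python3 -m creep '0 -0.012 0 0;0 -0.012 0 0;0 -0.01 0 0;0 0 0 0'; python3 -m creep '0 0.017 0 0;0 0.017 0 0;0 0 0 0;0 0 0 0'; python3 - <<'E'
from h import *
cv2.imwrite("pics/s10.png",cv2.resize(optics.get_image("scene")[150:250,290:390],(600,600),interpolation=cv2.INTER_CUBIC)[:,:,::-1])
E
```

```text
t: 13.55
ee_pos: [533.8, -105.9, 146.9]
orientation: [0.055, 1.571, -0.052]
force: [0.2, 4.9, -0.7]
width: 0.1
t: 13.88
ee_pos: [536.8, -71.2, 147.5]
orientation: [0.052, 1.57, -0.052]
force: [-0.3, -0.8, 0.4]
width: -0.3
t: 14.22
ee_pos: [533.9, -106.0, 146.8]
orientation: [0.055, 1.571, -0.052]
force: [-0.0, 6.6, -1.1]
width: -0.1
t: 14.55
ee_pos: [536.7, -71.5, 147.4]
orientation: [0.052, 1.57, -0.052]
force: [0.2, 0.2, -0.2]
width: 0.1
```

View pics/s10.png

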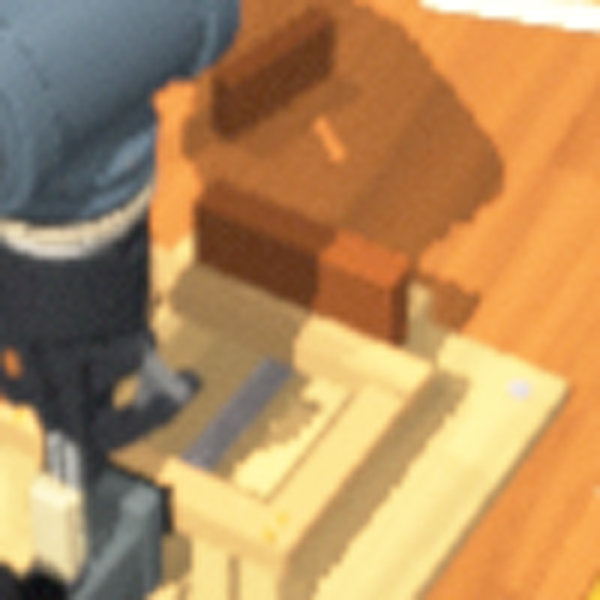

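```bash
python3 -m creep '0 -0.012 0 0;0 -0.012 0 0;0 -0.005 0 0;0 0 0 0';python3 -m creep '0 -0.004 0 0;0 0 0 0'; python3 -m creep '0 0.017 0 0;0 0.016 0 0;0 0 0 0;0 0 0 0'; python3 - <<'E'
from h import *
cv2.imwrite("pics/s11.png",cv2.resize(optics.get_image("scene")[150:250,290:390],(600,600),interpolation=cv2.INTER_CUBIC)[:,:,::-1])
E
```

```text
t: 14.93
ee_pos: [534.4, -99.9, 146.8]
orientation: [0.056, 1.571, -0.052]
force: [2.3, 10.5, -4.3]
width: -0.1
t: 15.1
ee_pos: [534.0, -103.3, 146.6]
orientation: [0.056, 1.572, -0.051]
force: [2.3, 12.7, -4.5]
width: 0.1
t: 15.43
ee_pos: [536.8, -71.2, 147.4]
orientation: [0.051, 1.57, -0.052]
force: [-0.1, -0.0, -0.2]
width: -0.2
```

View pics/s11.png

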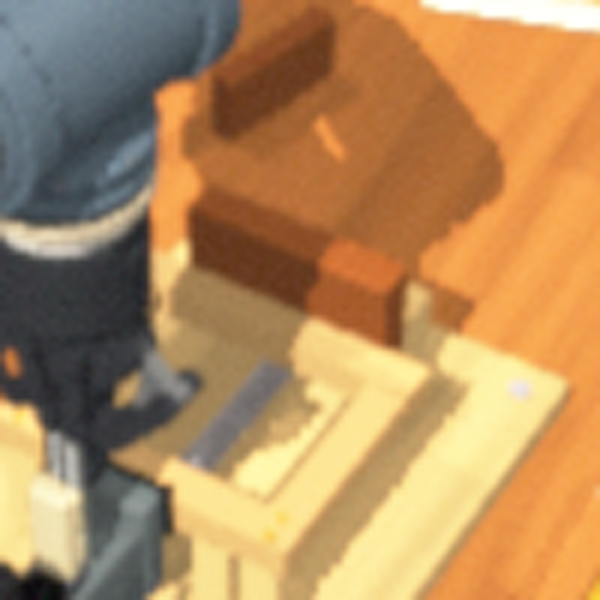

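Force now 12.7 N, so the caul bears on the rail. From here I use small steps with a force check.

```bash
python3 -m creep '0 -0.012 0 0;0 -0.008 0 0;0 0 0 0';python3 -m creep '0 -0.005 0 0;0 0 0 0';python3 -m creep '0 -0.004 0 0;0 0 0 0'; python3 -m creep '0 -0.003 0 0;0 0 0 0'
```

```text
t: 15.73
ee_pos: [535.2, -92.0, 147.2]
orientation: [0.054, 1.57, -0.053]
force: [1.4, 4.9, -0.3]
width: 0.5
t: 15.9
ee_pos: [534.9, -95.5, 147.0]
orientation: [0.055, 1.571, -0.052]
force: [2.4, 9.1, -3.4]
width: 0.0
t: 16.07
ee_pos: [534.5, -98.9, 146.8]
orientation: [0.055, 1.571, -0.051]
force: [2.8, 11.5, -4.5]
width: -0.2
t: 16.23
ee_pos: [534.2, -101.4, 146.7]
orientation: [0.055, 1.571, -0.051]
force: [2.2, 14.4, -5.3]
width: -0.2
```

```bash
python3 -m creep '0 -0.002 0 0;0 0 0 0';python3 -m creep '0 -0.001 0 0;0 0 0 0'; python3 -m creep '0 0.018 0 0;0 0.017 0 0;0 0 0 0;0 0 0 0'; python3 - <<'E'
from h import *
cv2.imwrite("pics/s12.png",cv2.resize(optics.get_image("scene")[150:250,290:390],(600,600),interpolation=cv2.INTER_CUBIC)[:,:,::-1])
E
```

```text
t: 16.4
ee_pos: [534.0, -102.8, 146.5]
orientation: [0.056, 1.572, -0.05]
force: [4.1, 17.2, -5.6]
width: 0.1
t: 16.57
ee_pos: [534.0, -103.4, 146.4]
orientation: [0.057, 1.572, -0.049]
force: [4.7, 18.9, -7.3]
width: 0.3
t: 16.9
ee_pos: [536.8, -70.7, 147.5]
orientation: [0.051, 1.57, -0.052]
force: [-0.0, 0.4, 0.1]
width: 0.4
```

View pics/s12.png

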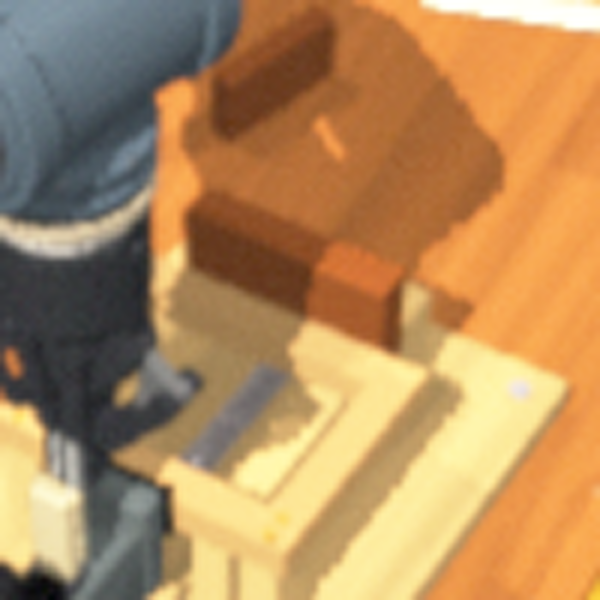

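```bash
python3 - <<'E'
from h import *
P=optics.camera_params("scene")
for y in (154,147,143.5,140): print(y,((proj(P,jig(85,y,100))-[290,150])*6).round(0),((proj(P,jig(85,y-22,100))-[290,150])*6).round(0))
print("shoulder",((proj(P,jig(85,118,100))-[290,150])*6).round(0))
a=cv2.imread("pics/s9.png")[300:460,300:500];b=cv2.imread("pics/s12.png")[300:460,300:500]
cv2.imwrite("pics/cmp.png",np.hstack([cv2.resize(a,(390,312)),cv2.resize(b,(390,312))]))
E
```

```text
154 [431. 353.] [410. 380.]
147 [424. 362.] [403. 388.]
143.5 [421. 366.] [400. 393.]
140 [418. 370.] [396. 397.]
shoulder [396. 397.]
```

View pics/cmp.png

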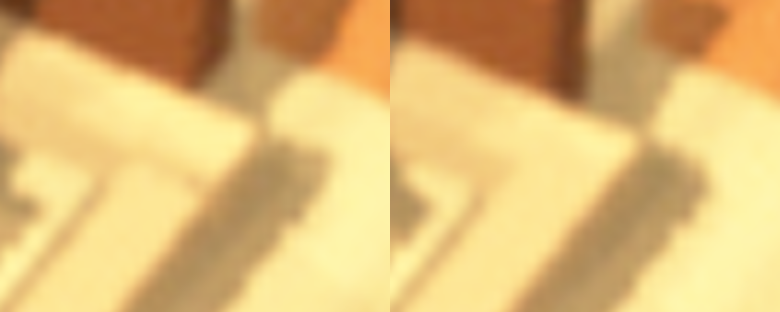

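The scene view is too coarse to judge the gap. The next stroke, under a force limit, will tell.

```bash
python3 -m creep '0 -0.012 0 0;0 -0.004 0 0;0 0 0 0';python3 -m creep '0 -0.003 0 0;0 0 0 0';python3 -m creep '0 -0.003 0 0;0 0 0 0'; python3 -m creep '0 -0.002 0 0;0 0 0 0';python3 -m creep '0 -0.002 0 0;0 0 0 0'
```

```text
t: 17.2
ee_pos: [535.6, -87.5, 147.4]
orientation: [0.054, 1.57, -0.053]
force: [0.2, 5.6, 1.3]
width: 0.0
t: 17.37
ee_pos: [535.5, -89.9, 147.3]
orientation: [0.054, 1.57, -0.052]
force: [1.9, 6.4, -0.5]
width: -0.3
t: 17.53
ee_pos: [535.2, -92.4, 147.1]
orientation: [0.055, 1.57, -0.052]
force: [3.3, 9.8, -2.4]
width: 0.5
t: 17.7
ee_pos: [535.1, -93.8, 147.0]
orientation: [0.056, 1.57, -0.051]
force: [2.5, 12.8, -3.3]
width: -0.1
t: 17.87
ee_pos: [535.0, -95.2, 146.9]
orientation: [0.056, 1.57, -0.05]
force: [4.5, 16.9, -3.6]
width: -0.1
```

```bash
python3 -m creep '0 -0.0005 0 0;0 0 0 0;0 0 0 0'
```

```text
t: 18.12
ee_pos: [535.0, -95.5, 146.9]
orientation: [0.056, 1.57, -0.05]
force: [5.4, 18.2, -4.4]
width: 0.1
```

```bash
python3 -c "
from h import *
st()"; python3 -m creep '0 0 0 0;0 0 0 0'
```

```text
t 18.12 pos [535.  -95.5 146.9] x [-0.     0.004 -1.   ] z [ 0.998 -0.068 -0.   ] F [ 5.4 18.2 -4.4] w 0.1
t: 18.28
ee_pos: [535.0, -95.5, 146.9]
orientation: [0.056, 1.57, -0.05]
force: [5.1, 18.2, -3.7]
width: 0.1
```

18.2 N and stiffening, with the trigger stopped well short: this looks like home. I back off and inspect the gap with the wrist camera.

```bash
python3 -m creep '0 0.018 0 0;0 0.01 0 0;-0.02 0 0 0;-0.04 0.03 0 0;-0.02 0.04 0 0;0 0.035 0 0;0 0.02 0 0;0 0 0 0'; python3 - <<'E'
from h import *
P=optics.camera_params("wrist");st();cv2.imwrite("pics/w13.png",optics.get_image("wrist")[:,:,::-1]);np.save("P13.npy",P)
E
```

```text
t: 18.95
ee_pos: [544.9, 50.8, 219.9]
orientation: [0.05, 1.569, -0.05]
force: [-0.3, -0.0, -0.7]
width: -0.3
t 18.95 pos [544.9  50.8 219.9] x [ 0.001  0.    -1.   ] z [ 0.998 -0.064  0.001] F [-0.3 -0.  -0.7] w -0.3
```

View pics/w13.png

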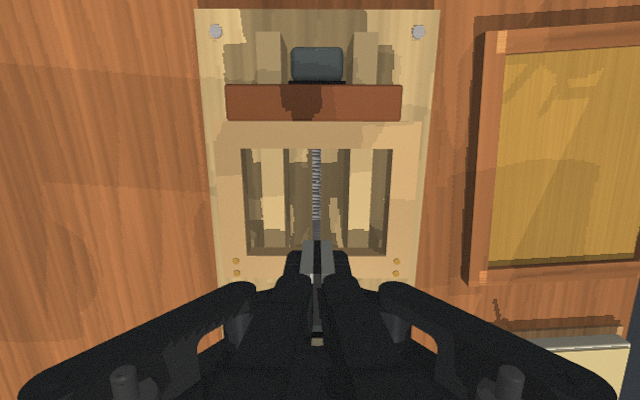

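```bash
python3 - <<'E'
from h import *
P=np.load("P13.npy",allow_pickle=True).item()
im=cv2.imread("pics/w13.png");cv2.imwrite("pics/c13.png",cv2.resize(im[40:160,190:440],(750,360),interpolation=cv2.INTER_CUBIC))
a=np.array([onz(P,(320,122),100),onz(P,(320,149.5),100)]);print("rail top span",np.diff(a,axis=0).round(1),tojig(a[0]))
for n,u,z in [("deckle back outer",(320,284),100),("caul c",(314,104),140),("jaw back edge",(317,48),108),("jaw front",(317,82),108)]:
    p=onz(P,u,z);print(n,tojig(p).round(1))
E
```

```text
rail top span [[ -1.3 -22.    0. ]] [  6.84796047 138.88035286]
deckle back outer [ 7.7 -6.8]
caul c [  2.2 150.9]
jaw back edge [  4.2 191.9]
jaw front [  4.3 168.3]
```

View pics/c13.png

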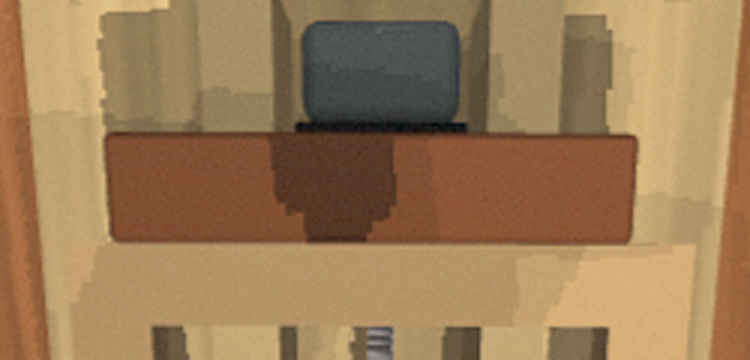

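```bash
python3 - <<'E'
import cv2,numpy as np
im=cv2.imread("pics/w13.png")
c=im[115:195,205:265].astype(float);d=im[115:195,375:435].astype(float)
f=lambda c:cv2.resize(np.clip((c-110)*2,0,255).astype(np.uint8),(390,520),interpolation=cv2.INTER_CUBIC)
cv2.imwrite("pics/c14.png",np.hstack([f(c),f(d)]))
g=cv2.cvtColor(im,cv2.COLOR_BGR2GRAY)
print(g[118:175,228:238].mean(1).round(0).tolist());print(g[118:175,393:412].mean(1).round(0).tolist())
print(g[270:295,228:234].mean(1).round(0).tolist())
E
```

```text
[88.0, 81.0, 93.0, 140.0, 154.0, 152.0, 152.0, 152.0, 152.0, 152.0, 152.0, 152.0, 152.0, 152.0, 151.0, 152.0, 152.0, 152.0, 151.0, 152.0, 152.0, 152.0, 151.0, 152.0, 151.0, 152.0, 152.0, 152.0, 152.0, 152.0, 153.0, 151.0, 152.0, 151.0, 151.0, 152.0, 152.0, 152.0, 151.0, 152.0, 152.0, 152.0, 152.0, 152.0, 151.0, 152.0, 153.0, 151.0, 151.0, 151.0, 152.0, 152.0, 151.0, 151.0, 151.0, 152.0, 152.0]
[138.0, 139.0, 139.0, 143.0, 169.0, 167.0, 168.0, 174.0, 182.0, 181.0, 181.0, 181.0, 181.0, 181.0, 181.0, 181.0, 181.0, 181.0, 181.0, 181.0, 181.0, 181.0, 181.0, 181.0, 181.0, 181.0, 180.0, 180.0, 180.0, 181.0, 180.0, 179.0, 179.0, 180.0, 180.0, 179.0, 179.0, 180.0, 180.0, 180.0, 180.0, 180.0, 180.0, 180.0, 180.0, 180.0, 180.0, 180.0, 181.0, 180.0, 180.0, 179.0, 180.0, 179.0, 179.0, 179.0, 179.0]
[168.0, 165.0, 167.0, 165.0, 168.0, 168.0, 168.0, 169.0, 171.0, 170.0, 170.0, 165.0, 120.0, 46.0, 26.0, 28.0, 30.0, 29.0, 29.0, 29.0, 29.0, 31.0, 32.0, 32.0, 32.0]
```

View pics/c14.png

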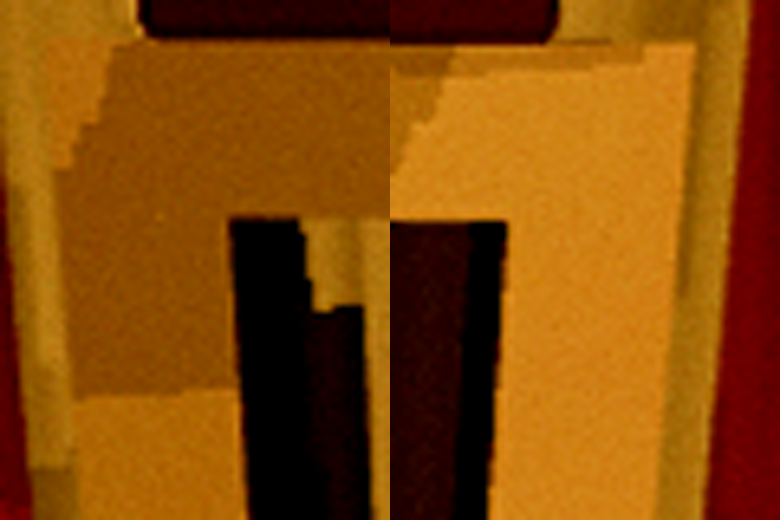

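The wrist view shows the caul tight on the rail (edge at row 121), and the brightness across the joint is uniform on both sides. No gap or tenon is left. Now the release tab: I locate it from the top view at z 88.

```bash
python3 - <<'E'
from h import *
im=cv2.imread("pics/top0.png")[:,:,::-1].copy();P=optics.camera_params("top")
m,b=blobs(im,(4,235,185),(14,255,255),15)
for k in b:
    x,y,w,h=cv2.boundingRect(k)
    if 395<x<440:
        print(x,y,w,h)
        for u in [(x+w-1,y+h/2),(x+w/2,y),(x+w/2,y+h)]: print(tojig(onz(P,u,88)).round(1))
print(tojig(onz(P,(420.2,188.2),88)))
s,M=st();cv2.imwrite("pics/s14.png",cv2.resize(optics.get_image("scene")[200:320,230:350],(600,600),interpolation=cv2.INTER_CUBIC)[:,:,::-1])
S=optics.camera_params("scene");print(((proj(S,jig(0,-209,88))-[230,200])*5).round(0))
plan(jig(1,-209,220),EX)
E
```

```text
408 184 16 8
[   0.8 -218.1]
[  11.3 -197.9]
[ -11.8 -198.7]
[-1.81831169e-01 -2.10236062e+02]
t 19.0 pos [544.7  49.1 219.5] x [ 0. -0. -1.] z [ 0.998 -0.064  0.   ] F [ 0.4 -0.3  0.5] w 0.1
[190. 414.]
t 19.05 pos [544.7  48.1 219.4] x [ 0.    -0.001 -1.   ] z [ 0.998 -0.065  0.   ] F [ 0.2  0.3 -0.4] w -0.1
tool delta mm [  -0.5 -282.1   -2.7]
roll deg 0.1 -> j6 approx 0.07
roll deg -179.9 -> j6 approx 0.07
```

View pics/s14.png

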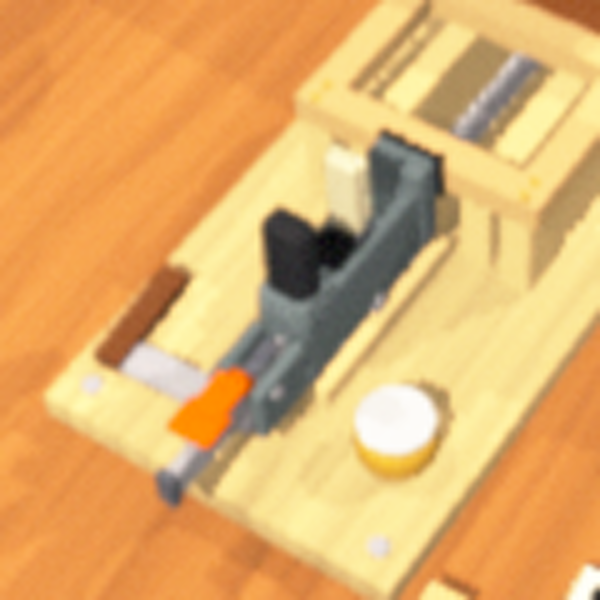

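The trigger is back upright, and the tab is at (200,412) in the crop against a predicted (190,414). The frames agree, so I go above the tab.

```bash
python3 -m creep '0 -0.04 0 0;0 -0.04 0 0;0 -0.04 0 0;0 -0.04 0 0;0 -0.04 0 0;0 -0.04 0 0;0 -0.04 0 0;0 0 0 0'; python3 -m creep '0.04 0 0 0;0.04 0 0 0;0.025 0 0 0;0.015 0 0 0;0 0 0 0;0 0 0 0'; python3 - <<'E'
from h import *
plan(jig(0,-209,88));cv2.imwrite("pics/s15.png",cv2.resize(optics.get_image("scene")[200:320,230:350],(600,600),interpolation=cv2.INTER_CUBIC)[:,:,::-1])
E
```

```text
t: 19.72
ee_pos: [524.4, -238.5, 219.2]
orientation: [0.055, 1.57, -0.058]
force: [-0.0, -0.5, -0.8]
width: 0.2
t: 20.22
ee_pos: [525.4, -231.8, 99.2]
orientation: [0.053, 1.571, -0.053]
force: [-0.3, -0.3, 0.6]
width: -0.1
t 20.22 pos [ 525.4 -231.8   99.2] x [-0.001  0.    -1.   ] z [ 0.998 -0.067 -0.001] F [-0.3 -0.3  0.6] w -0.1
tool delta mm [11.2 -1.6 -2.8]
```

View pics/s15.png

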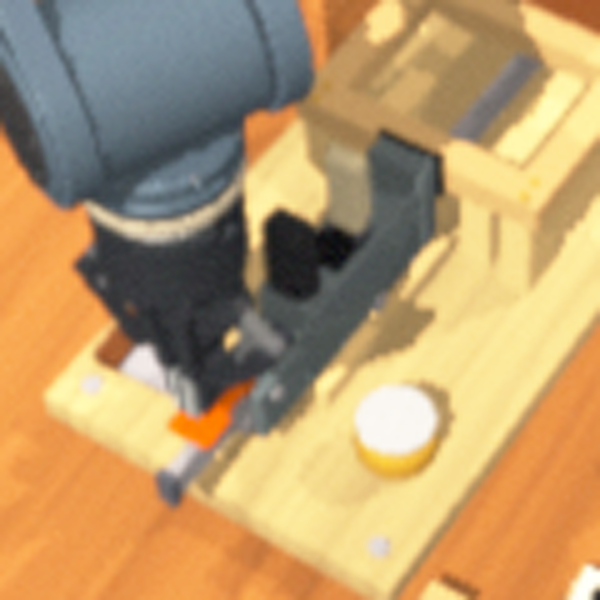

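```bash
python3 -m creep '0.008 0 -0.002 0;0.005 0 0 0;0 0 0 0'; python3 -m creep '0.004 0 0 0;0 0 0 0'; python3 -m creep '0.003 0 0 0;0 0 0 0'; python3 -m creep '0.003 0 0 0;0 0 0 0'
```

```text
t: 20.52
ee_pos: [524.0, -231.1, 86.3]
orientation: [0.052, 1.57, -0.052]
force: [-0.2, -1.0, 0.9]
width: 0.2
t: 20.68
ee_pos: [524.4, -231.2, 82.5]
orientation: [0.051, 1.569, -0.053]
force: [-0.6, -2.3, 2.9]
width: -0.3
t: 20.85
ee_pos: [524.5, -231.4, 79.5]
orientation: [0.051, 1.569, -0.053]
force: [0.9, -5.6, 4.2]
width: -0.1
t: 21.02
ee_pos: [524.8, -231.6, 78.0]
orientation: [0.051, 1.568, -0.053]
force: [-4.4, -3.3, 18.0]
width: -0.3
```

```bash
python3 -m creep '0 0 0 0;0 0 0 0;0 0 0 0;0 0 0 0;0 0 0 0;0 0 0 0;0 0 0 0;0 0 0 0'; python3 -m creep '0 0 0 0;0 0 0 0;0 0 0 0;0 0 0 0;0 0 0 0;0 0 0 0;0 0 0 0;0 0 0 0';python3 - <<'E'
from h import *
cv2.imwrite("pics/s16.png",cv2.resize(optics.get_image("scene")[150:320,230:400],(600,600),interpolation=cv2.INTER_CUBIC)[:,:,::-1])
E
```

```text
t: 21.68
ee_pos: [524.8, -231.6, 78.1]
orientation: [0.051, 1.568, -0.053]
force: [-4.1, -2.5, 17.5]
width: -0.0
t: 22.35
ee_pos: [524.8, -231.6, 78.1]
orientation: [0.051, 1.568, -0.053]
force: [-5.0, -3.3, 17.5]
width: -0.4
```

View pics/s16.png

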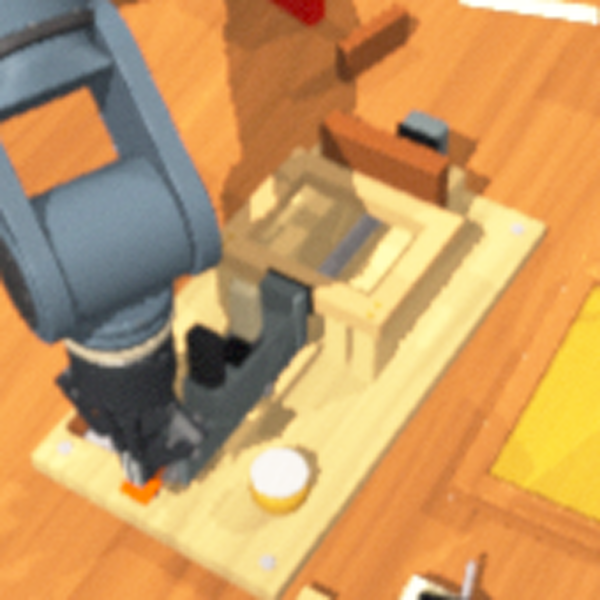

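The jaw is back (crop (425,130)), well clear behind the caul, and the bar end has gone in at the rear. I lift off slowly, then check with the wrist camera from above.

```bash
python3 -m creep '-0.01 0 0 0;-0.015 0 0 0;-0.03 0 0 0;-0.04 0 0 0;-0.04 0 0 0;0 0.04 0 0;0 0.04 0 0;0 0.04 0 0'; python3 -m creep '0 0.04 0 0;0 0.04 0 0;0 0.04 0 0;0 0.04 0 0;0 0.02 0 0;0 0 0 0;0 0 0 0'; python3 - <<'E'
from h import *
P=optics.camera_params("wrist");st();cv2.imwrite("pics/w17.png",optics.get_image("wrist")[:,:,::-1]);np.save("P17.npy",P)
cv2.imwrite("pics/s17.png",cv2.resize(optics.get_image("scene")[150:320,230:400],(600,600),interpolation=cv2.INTER_CUBIC)[:,:,::-1])
E
```

```text
t: 23.07
ee_pos: [531.6, -109.6, 211.9]
orientation: [0.054, 1.57, -0.053]
force: [0.8, 0.3, -0.3]
width: -0.1
t: 23.65
ee_pos: [543.5, 69.6, 211.1]
orientation: [0.05, 1.571, -0.05]
force: [-0.4, -0.2, -0.6]
width: 0.5
t 23.65 pos [543.5  69.6 211.1] x [-0.001  0.    -1.   ] z [ 0.998 -0.064 -0.001] F [-0.4 -0.2 -0.6] w 0.5
```

View pics/w17.png

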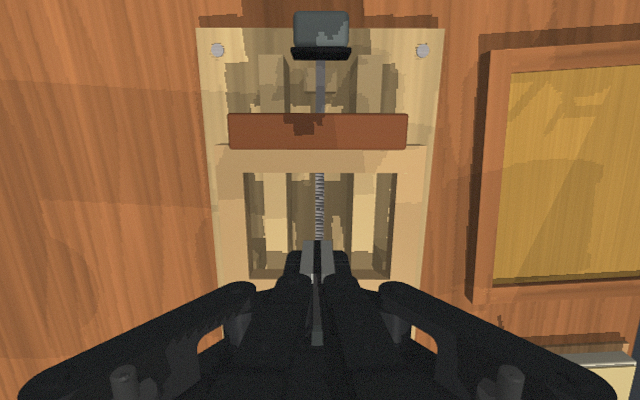

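View pics/s17.png

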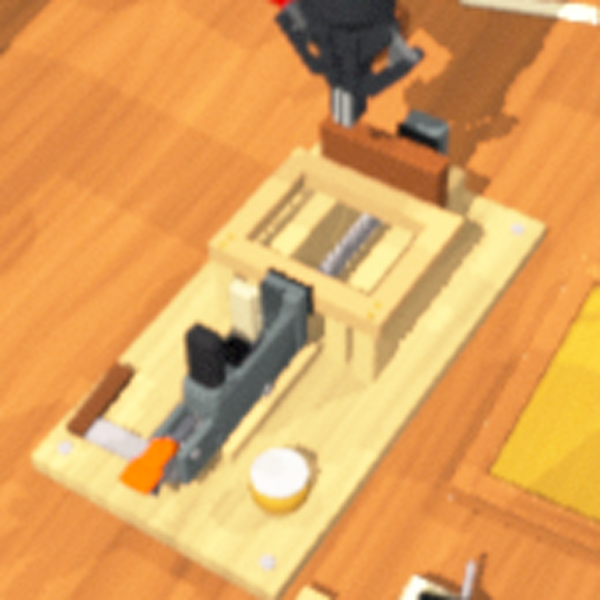

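```bash
python3 - <<'E'
from h import *
P=np.load("P17.npy",allow_pickle=True).item()
for n,u,z in [("rail outer",(420,149),100),("rail inner",(320,172.5),100),("deckle back inner",(320,278),80),("caul c",(318,131.5),140),("caul L",(229,131),140),("caul R",(407,131),140),("jaw back top",(321,12),108),("jaw pad top",(321,48),108)]:
    print(n,tojig(onz(P,u,z)).round(1))
im=cv2.imread("pics/w17.png");c=im[105:185,205:265].astype(float);d=im[105:185,375:435].astype(float)
f=lambda c:cv2.resize(np.clip((c-110)*2,0,255).astype(np.uint8),(390,520),interpolation=cv2.INTER_CUBIC)
cv2.imwrite("pics/c17.png",np.hstack([f(c),f(d)]))
E
```

```text
rail outer [ 84. 137.]
rail inner [  4.1 117.8]
deckle back inner [ 4.9 12. ]
caul c [  2.2 151.8]
caul L [-56.9 152. ]
caul R [ 61.3 152.3]
jaw back top [  4.1 231.8]
jaw pad top [  4.3 208.9]
```

View pics/c17.png

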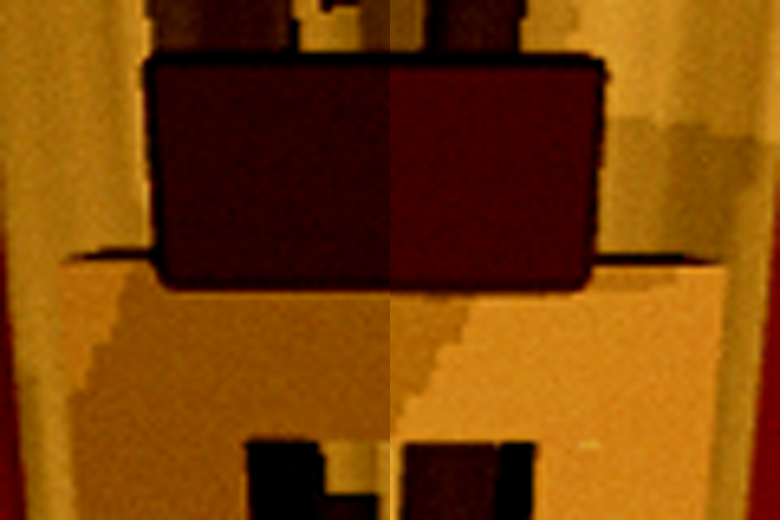

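All looks right, except for a tiny bright speck at the right-hand joint line (w17 pixel ≈ (406,173)). There is plenty of time, so I take one closer look straight down the joint.

```bash
python3 -m creep '0 -0.03 0.03 0;0 -0.014 0.03 0;0.03 0 0 0;0.03 0 0 0;0.015 0 0 0;0 0 0 0;0 0 0 0'; python3 - <<'E'
from h import *
s,M=st();print(tojig(s["ee_pos"]));im=optics.get_image("wrist")[:,:,::-1];cv2.imwrite("pics/w18.png",im)
P=optics.camera_params("wrist");u=proj(P,jig(78,118,100)).astype(int);print(u)
c=im[max(0,u[1]-50):u[1]+50,u[0]-65:u[0]+65];cv2.imwrite("pics/c18.png",cv2.resize(c,None,fx=5,fy=5,interpolation=cv2.INTER_CUBIC))
E
```

```text
t: 24.33
ee_pos: [600.2, 20.1, 136.3]
orientation: [0.053, 1.571, -0.053]
force: [0.9, -0.5, -0.1]
width: -0.3
t 24.33 pos [600.2  20.1 136.3] x [-0.001  0.    -1.   ] z [ 0.998 -0.068 -0.001] F [ 0.9 -0.5 -0.1] w -0.3
[60.43578902 48.99993568]
[345 112]
```

View pics/c18.png

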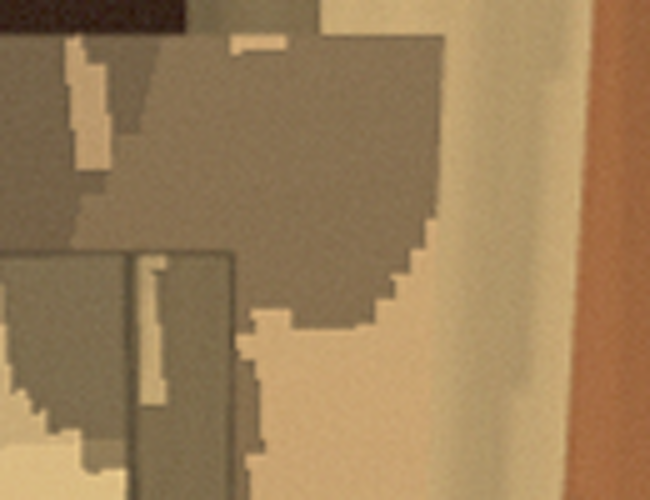

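View pics/w18.png

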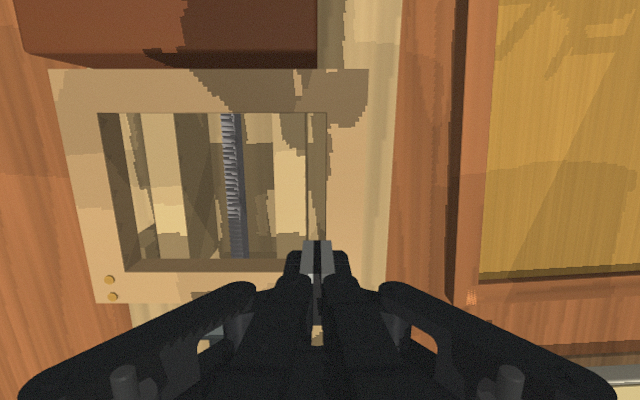

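No seam or slot anywhere along the joint (crop row ~250), so the rail is fully home and the speck was only a light spot. I rise clear, check once more and hand in.

```bash
python3 -m creep '-0.03 0 0 0;-0.04 0 0 0;-0.04 0 0 0;-0.03 -0.02 0 0;0 -0.04 0 0;0 0 0 0;0 0 0 0;0 0 0 0'; python3 - <<'E'
from h import *
s,M=st();im=optics.get_image("scene");cv2.imwrite("pics/s19.png",im[:,:,::-1])
print(abs(s["joint_vel"]).max())
E
```

```text
t: 25.05
ee_pos: [596.4, -38.8, 277.3]
orientation: [0.053, 1.569, -0.053]
force: [0.9, 0.9, 0.0]
width: -0.0
t 25.05 pos [596.4 -38.8 277.3] x [ 0.001  0.    -1.   ] z [ 0.998 -0.067  0.001] F [0.9 0.9 0. ] w -0.0
0.019948092211351232
```

View pics/s19.png

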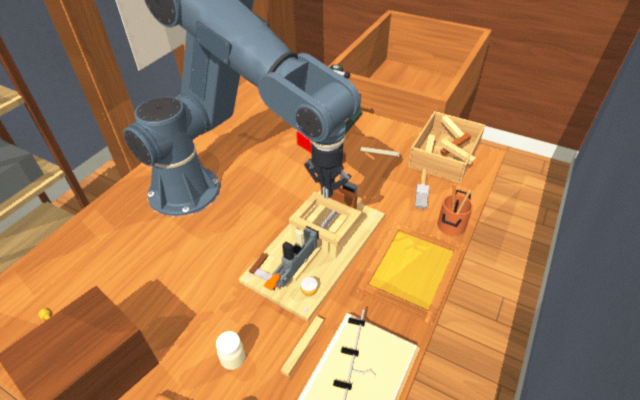

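The gripper hangs clear. The jar (230,350), tin (309,286), spare rail (303,345), square (262,268) and folder (380,152) are where they were. I hand in.

```bash
python3 -c "
from station import ticket
print(ticket.finish_job())"
```

```text
the job is handed in; nothing more can be done
None
```

The caul is on the bearers, the rail is pressed home, the jaw is open again, and I handed the job in at about 25 s. No verdict was reported.

I stood the caul between rail and jaw and let go. I then pumped the trigger with shut fingers, seven strokes in all, watching the force. I stopped at about 18 N and held the release tab down for over 1 s.

**Last checks:**
- **Rail:** no seam visible along the joint from close above. I could not measure the gap to better than about 1 mm.
- **Caul:** standing square, centred near jig x +2, y 152 mm.
- **Jaw:** back edge measured at jig y 232 mm, against 234 expected when fully open.
- **Trigger and tab:** both back up by eye in the scene view.
- **Other things:** the jar, tin, spare rail, square and folder look unmoved.

**What disagreed:**
- The wrist and top cameras differed by about 5 mm along jig y, so I judged the placing relative to rail and jaw.
- The first stroke briefly reached 26 N against the trigger's hard stop, before the jaw was on the caul.
- In the driving strokes the peak force along y was 18.9 N, about 20.8 N with all axes counted, under the 23 N limit.

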